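# Clear used scalpels into the sharps bin

## Robot

A 6-joint arm with a two-finger parallel gripper is mounted at the origin on the work surface. World frame = base frame: x ahead of the robot, y to its left, z up, the work surface at z = 0. Lengths are in m, angles in degrees, forces in N, time in s.
With the tool pointing down it reaches from about 0.25 to 0.725 m from the base axis. Payload 9.7 kg.
Tool frame: the origin (TCP) lies on the centre line of the jaws, within the pads' length; the fingertips stand tip_extent ahead of it and the grasp point (between the pads) lies 3 mm ahead of it (tip_extent is the distance from the TCP to the fingertips, in m); z points along the fingers, y is the line along which they close (so a half turn about z gives the same grasp; the last joint's range is limited). The gripper opens to 85 mm and grips with 20 to 120 N. Pads are 22 mm wide; open, the fingers measure 114 mm over their backs; the gripper's body (76 mm by 85 mm) begins 54 mm behind the grasp point. The pads swing forward as they close: fully open they stand 13 mm farther back than shut.
Start: joints at [-67.265, 4.979, 10.078, 95.1, 0, 90], TCP at [0.213, -0.507, 0.253] pointing down, gripper open.
Joint ranges: [-179.16, 179.16], [-48.56, 103.87], [-65.8, 70.77], [-126.05, 130.52], [-82.76, 87.17], [-180, 180]. Speed limits (degrees/s): [127.2, 127.2, 147.25, 180, 180, 180].

## Interface

Orientations are given as [roll, pitch, yaw] about the fixed x, y, z axes, in that order (R = Rz(yaw) Ry(pitch) Rx(roll)).
In Python, from workcell import * gives the robot as it stands.
- The arm moves only by the tool servo_tool, never from a script. Its argument "rows" is a list of rows, each an object with "offset": the shift along the tool's x, y, z as a fraction of full scale, a list of three; "yaw": the turn about the tool's z as a fraction of full scale; "claw": the closure, from 0 (fully open) to 1 (shut). A call has 1 to 12 rows; each row is the pose to reach, as a shift and turn from the pose commanded when the call began, along the tool's axes at that moment, turning the shorter way round; what a row does not reach only later rows make up. Full scale, the value 1, is 0.1 m for a shift and pi rad for a turn. A row lasts 1/8 s, in which the tool goes at most 62.5 mm and 10.7 degrees, less where a joint would pass 70% of its speed; a pose out of reach is approached as far as the arm can. A call with a number of a shift or a turn outside -1 to 1 is refused whole. A call with a gripper value outside its range is refused whole. The fingers move at their own pace and stop on an object; "squeeze" is the grip in N (left out, the last holds). Time passes only in rows, so rows that repeat a pose let the fingers close. It gives the time, the measured TCP pose, the force, the opening and the grip force at its end, in the units of the state.
- get_obs(): the state, without advancing time (a new reading comes with each control period).
- camera(name): name is "side" or "top"; returns (picture, depth): 480x640x3 uint8, red, green, blue; 480x640 float32, m along the optical axis (not along the pixel's ray), 0 where there is no reading.
- camera_info(name): a dict with "fx", "fy", "cx", "cy" (pixels), "dist" ([k1, k2, p1, p2, k3] as OpenCV has them; the pictures are not rectified), "cam_to_world" (4x4, takes a point from camera to world coordinates). Camera axes: x right, y up, looking along -z (the intrinsics and any distortion apply to the point x, -y, -z); pixel columns grow to the right and rows downward; lengths in m; the calibration is good to about 2 mm. A picture is of the moment at which its call begins. camera_info takes no time and is no camera call.
- job_done(): hands the job in; it is judged then, once.
The state is a dict: "time": time; "q": joint angles; "qd": joint speeds; "joint_efforts": joint torques, N m; "ee_pos": TCP position; "tcp_rot": TCP orientation; "wrist_force": force on the tool from outside, world axes, zero at the start; "torque": the same for the moment, N m; "opening": finger opening in m; "grasp_force": force on a finger pad.
Only numpy, scipy, OpenCV 4.12 (cv2) and the standard library are available. Lean on these libraries where they do the work, as an engineer would, in place of code of your own. Each camera call takes 0.05 s, during which the arm holds its last target. There are 200 camera calls.

## Task

Tidy the used scalpels away: pull the knob of the yellow sharps bin's red slide gate fully out so that the slot is open, put every blue-handled scalpel, both those standing in the white holder and any lying on the bench, through the slot into the bin, and then push the knob fully home so that the bin is closed again. Leave the marker pen in the holder, and do not disturb the stain jars and the test-strip can.

Things in the scene. Friction and masses are not known exactly. Their poses are not given: they have to be found in the camera images.
- bin: Yellow sharps bin, white lid, 160 (x) x 200 (y) x 180 (z) mm, fixed to the bench. Origin at its underside, mid y, 65 mm behind its front; x points away from the knob side (front), z up. The lid has one slot, 56 (x) by 170 mm (y), into the bin's inside (150 x 190 mm, floor 5 mm up). Rails 7 mm high run along x at both y ends of the lid (top 187 mm up); the lid is otherwise flat.
- slot (a point): Centre of the bin's slot, level with the lid's top (180 mm above the bench), at x = 18 mm, y = 0 in the bin's frame. Fixed to the bin, does not move with the gate; axes as the bin's.
- knob (a point): Centre of the black round pull knob (28 mm diameter, 22 mm long, axis along the bin's x, with a 36 mm flange 5 mm thick on its outer end), 190 mm above the bench, on the gate's thin stem. With the gate home it is at x = -99 mm, y = 0 in the bin's frame, 34 mm in front of the bin; nothing is beneath it. Moves with the gate; axes as the bin's.
- gate (a joint): Travel (m) of the red slide gate, a 4 mm plate on the lid with a bar 16 mm above the lid at its knob edge: 0 = home, slot covered (start); 0.065 = fully out, slot open. Pulling the knob slides it to the bin's -x. A spring detent holds it at both ends: 4 N moves it off an end, rising to 8 N near mid travel, past which it snaps on to the other end.
- holder: White block, 100 (x) x 150 (y) x 70 (z) mm, fixed to the bench, with six upright wells 18 x 15 mm wide and 60 mm deep in 2 rows of 3, 50 mm apart. Origin at the centre of its underside; wells at x = -25 and 25 mm, y = -50, 0 and 50 mm in its frame.
- S1: Used scalpel, 120 mm long, 20 g: blue handle (14 x 10 mm section, 80 mm long, white bands), clear blade guard (12 x 8 mm, 40 mm long). Origin at mid length; z along it to the handle end, x across the 14 mm width, y across the 10 mm thickness. Starts upright in a well of the holder, guard down, origin 70 mm above the bench, top 60 mm above the holder. May be absent.
- S2: Used scalpel, 120 mm long, 20 g: blue handle (14 x 10 mm section, 80 mm long, white bands), clear blade guard (12 x 8 mm, 40 mm long). Origin at mid length; z along it to the handle end, x across the 14 mm width, y across the 10 mm thickness. Starts upright in a well of the holder, guard down, origin 70 mm above the bench, top 60 mm above the holder. May be absent.
- S3: Used scalpel, 120 mm long, 20 g: blue handle (14 x 10 mm section, 80 mm long, white bands), clear blade guard (12 x 8 mm, 40 mm long). Origin at mid length; z along it to the handle end, x across the 14 mm width, y across the 10 mm thickness. Starts upright in a well of the holder, guard down, origin 70 mm above the bench, top 60 mm above the holder. May be absent.
- S4: Used scalpel, 120 mm long, 20 g: blue handle (14 x 10 mm section, 80 mm long, white bands), clear blade guard (12 x 8 mm, 40 mm long). Origin at mid length; z along it to the handle end, x across the 14 mm width, y across the 10 mm thickness. Starts upright in a well of the holder, guard down, origin 70 mm above the bench, top 60 mm above the holder. May be absent.
- S5: Used scalpel, 120 mm long, 20 g: blue handle (14 x 10 mm section, 80 mm long, white bands), clear blade guard (12 x 8 mm, 40 mm long). Origin at mid length; z along it to the handle end, x across the 14 mm width, y across the 10 mm thickness. Starts lying on the bench on its wide face, origin 5 mm up. May be absent.
- S6: Used scalpel, 120 mm long, 20 g: blue handle (14 x 10 mm section, 80 mm long, white bands), clear blade guard (12 x 8 mm, 40 mm long). Origin at mid length; z along it to the handle end, x across the 14 mm width, y across the 10 mm thickness. Starts lying on the bench on its wide face, origin 5 mm up. May be absent.
- marker: White marker pen with a green cap, round, 11 mm diameter (cap 12 mm), 120 mm long, standing cap up in one of the holder's wells. Origin midway along it. Not to be removed.
- stain_red: Bystander: red stain jar, 52 mm diameter, 70 mm high, on the bench. Origin at the centre of its underside.
- stain_blue: Bystander: dark blue stain jar with a green cap, 52 mm diameter, 70 mm high, on the bench. Origin at the centre of its underside.
- strip_can: Bystander: black and blue test-strip can, 48 mm diameter, 110 mm high, on the bench. Origin at the centre of its underside.
Things that resemble listed ones, but are neither listed nor needed, are in the scene too. Leave any pink look-alike of the S3 alone.

How it is judged:
By the outcome, as a careful person would: the job done as asked, in the order asked, and still so for the second after the job is handed in, with the robot touching nothing.
Of S1, S2, S3, S4, S5, S6 only 4 to 6 are there at a start; the rules pass over those that are not, and their reading is None.
At some moment in a run one of S5, S6 may be knocked a few centimetres aside while the robot is not near it.
Once in a run the grip may slacken for a moment while it holds something.
It also fails if it takes over 210 s, if anything falls off the work surface, if the arm or the gripper's body presses on something with over 40 N, if the wrist force passes 120 N, or if a joint passes its speed limit or range.

## Working session

There is one attempt and no reset: what is moved stays moved. The work goes in short steps, Python scripts to look and compute and a tool call to move; the robot and the scene stay as the last step left them, time stands still between calls to the robot, and variables do not carry over. Pictures are saved under pics/ and viewed, at most 14 in all, crops included, and the job is handed in when it is done.

Besides the shell and the picture viewer there is one more tool, called after "Request:" as name([rows], argument=value, ...), one row to a line, values as JSON. servo_tool: Moves the arm, as the interface text tells. Its arguments: {"type":"object","properties":{"rows":{"type":"array"},"squeeze":{"type":"number"}},"required":["rows"]}

```bash
ls; mkdir -p pics; python3 - <<'E'
from workcell import *
import cv2,numpy as np
print(get_obs())
for n in("top","side"):
    p,d=camera(n); cv2.imwrite(f"pics/{n}0.png",p[:,:,::-1]); np.save(f"{n}0_d.npy",d)
    print(n,camera_info(n))
E
```

```text
pics
{'time': 0.0, 'q': array([-6.72633612e+01,  5.01180687e+00,  1.00352297e+01,  9.51008786e+01,
       -9.84109998e-04,  8.99978877e+01]), 'qd': array([ 0.04940378, -0.01011045, -0.07721833,  0.03356256,  0.01421808,
        0.04985541]), 'joint_efforts': array([-2.10814993e-03, -5.20383489e+01,  4.64808869e+01,  1.59571128e-02,
       -1.99865185e-04,  3.79459254e-05]), 'ee_pos': array([ 0.21248974, -0.50707373,  0.25258323]), 'tcp_rot': array([-1.79922544e+02,  9.81253603e-04,  2.27387524e+01]), 'wrist_force': array([-1.10735078,  0.35410896,  0.45297244]), 'torque': array([-0.02128675, -0.00124507, -0.05257368]), 'grasp_force': 0.0, 'opening': 0.08550555579777717}
top {'fx': 487.7866610339353, 'fy': 487.7866610339353, 'cx': 318.49043428324256, 'cy': 237.1892014416408, 'dist': array([-0.08632,  0.     ,  0.     ,  0.     ,  0.     ]), 'cam_to_world': array([[ 0.01257393,  0.98660309, -0.16265376,  0.44561027],
       [-0.9998906 ,  0.01113879, -0.00973227,  0.03758133],
       [-0.00779012,  0.16275834,  0.98663521,  1.09729602],
       [ 0.        ,  0.        ,  0.        ,  1.        ]])}
side {'fx': 477.72163965949017, 'fy': 477.72163965949017, 'cx': 319.41011029269305, 'cy': 234.84578123286101, 'dist': array([-0.03793668,  0.        ,  0.        ,  0.        ,  0.        ]), 'cam_to_world': array([[-0.96236633,  0.15626344, -0.22233485,  0.38062398],
       [-0.27172044, -0.5401636 ,  0.79648684,  0.89676223],
       [ 0.00436458,  0.82692504,  0.56229524,  0.7183637 ],
       [ 0.        ,  0.        ,  0.        ,  1.        ]])}
```

View pics/top0.png

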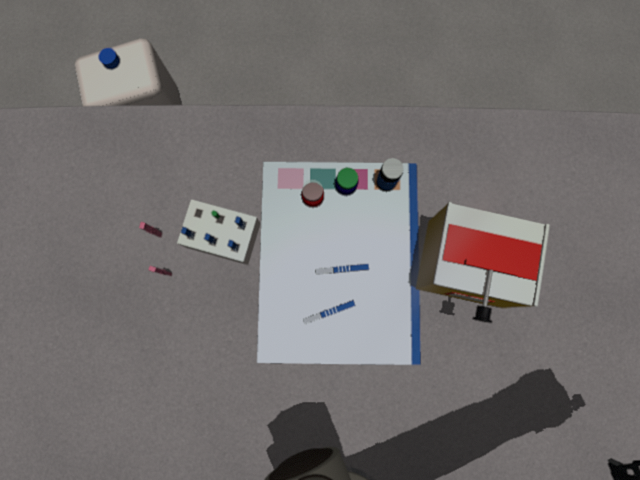

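View pics/side0.png

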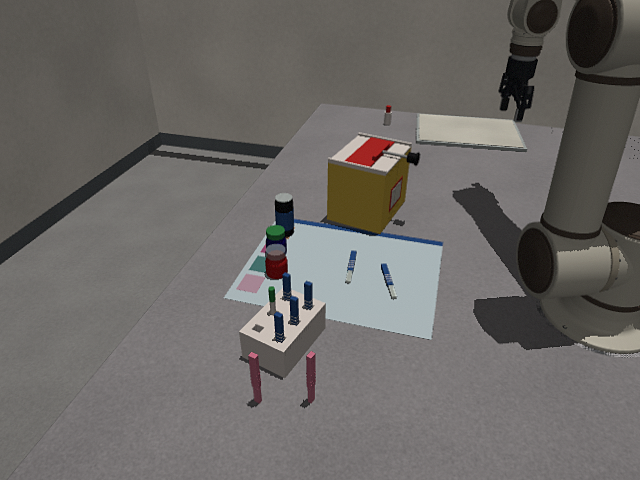

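The top view shows the holder at about (218,231) with four blue scalpels (186,232), (210,238), (233,244), (239,221). The marker is at (215,214) and there is an empty well at (198,212). Two scalpels lie at about (342,268) and (329,312). The bin is at about (490,255), its knob at (483,313). Pink look-alikes stand at (150,228) and (160,270), with jars at (313,194) and (347,180) and the can at (390,172).

```bash
cat > h.py <<'E'
import cv2,numpy as np
from workcell import *
def ray(n,uv):
    c=camera_info(n);K=np.array([[c['fx'],0,c['cx']],[0,c['fy'],c['cy']],[0,0,1]])
    p=cv2.undistortPoints(np.array(uv,float).reshape(-1,1,2),K,c['dist']).reshape(-1,2)
    T=c['cam_to_world'];d=np.c_[p[:,0],-p[:,1],-np.ones(len(p))]@T[:3,:3].T
    return T[:3,3],d
def onz(n,uv,z):
    o,d=ray(n,uv);return (o+d*((z-o[2])/d[:,2])[:,None])
def two(ut,us):
    o1,d1=ray("top",[ut]);o2,d2=ray("side",[us])
    A=np.c_[d1[0],-d2[0]];t=np.linalg.lstsq(A,o2-o1,rcond=None)[0]
    a=o1+t[0]*d1[0];b=o2+t[1]*d2[0];return (a+b)/2,np.linalg.norm(a-b)
def hsv(p): return cv2.cvtColor(p,cv2.COLOR_RGB2HSV)
def blobs(m,amin=15):
    k,l,s,c=cv2.connectedComponentsWithStats(m.astype(np.uint8))
    return [(c[i],s[i],l==i) for i in range(1,k) if s[i,4]>=amin]
E
python3 - <<'E'
from h import *
np.set_printoptions(precision=4,suppress=True)
p=cv2.imread("pics/top0.png")[:,:,::-1].copy();H=hsv(p)
h,s,v=[H[:,:,i].astype(int) for i in range(3)]
blue=(h>100)&(h<125)&(s>110)&(v>50)
for c,st,m in blobs(blue,8): print("blue",c,st)
red=((h<6)|(h>174))&(s>180)&(v>120)
for c,st,m in blobs(red,300):
    r=cv2.minAreaRect(np.argwhere(m)[:,::-1].astype(np.float32)); b=cv2.boxPoints(r);print("red",c,st);print(onz("top",b,.184))
# holder top
roi=np.zeros_like(blue);roi[195:270,170:260]=1
w=roi&(s<45)&(v>150)
w=cv2.morphologyEx(w.astype(np.uint8),cv2.MORPH_CLOSE,np.ones((9,9)))
c,st,m=max(blobs(w,200),key=lambda b:b[1][4]);r=cv2.minAreaRect(np.argwhere(m)[:,::-1].astype(np.float32));b=cv2.boxPoints(r)
P=onz("top",b,.07);print("holder",r);print(P,P.mean(0),np.linalg.norm(np.diff(P,axis=0),axis=1))
big=cv2.resize(p[190:330,140:380],None,fx=3.3,fy=3.3,interpolation=cv2.INTER_CUBIC)
cv2.imwrite("pics/c1.png",big[:,:,::-1])
big=cv2.resize(p[190:330,420:560],None,fx=4,fy=4,interpolation=cv2.INTER_CUBIC)
cv2.imwrite("pics/c2.png",big[:,:,::-1])
E
```

```text
blue [107.1031  55.9552] [ 99  48  18  17 223]
blue [413.1574 209.3294] [409 164  10 102 686]
blue [237.625  219.8333] [236 217   5   7  24]
blue [183.9583 230.3333] [182 228   5   6  24]
blue [207.1667 236.8333] [205 234   5   7  24]
blue [230.56 243.36] [228 241   6   6  25]
blue [359.0357 267.2024] [351 264  17   7  84]
blue [335.5    269.2222] [334 267   4   5  18]
blue [415.3487 326.665 ] [412 286   8  78 585]
blue [345.023  305.6897] [337 301  17  10  87]
blue [330.5 311. ] [330 309   2   5   8]
blue [322.5789 313.8947] [321 312   4   5  19]
red [502.938  254.8844] [ 454  231   88   49 2517]
[[ 0.5533 -0.2103  0.184 ]
 [ 0.6192 -0.2276  0.184 ]
 [ 0.5843 -0.3864  0.184 ]
 [ 0.5186 -0.367   0.184 ]]
holder ((216.2779083251953, 229.6801300048828), (69.1747817993164, 46.03895568847656), 15.422163009643555)
[[0.5996 0.3524 0.07  ]
 [0.6978 0.3313 0.07  ]
 [0.6582 0.1835 0.07  ]
 [0.5617 0.2064 0.07  ]] [0.6293 0.2684 0.07  ] [0.1005 0.153  0.0992]
```

View pics/c1.png

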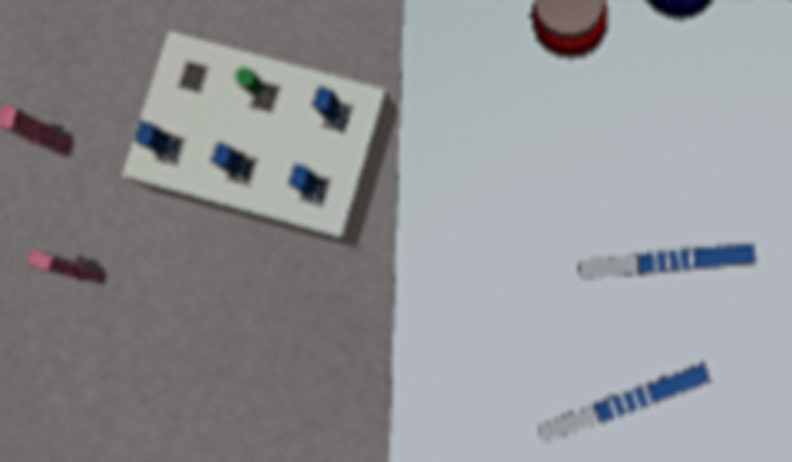

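View pics/c2.png

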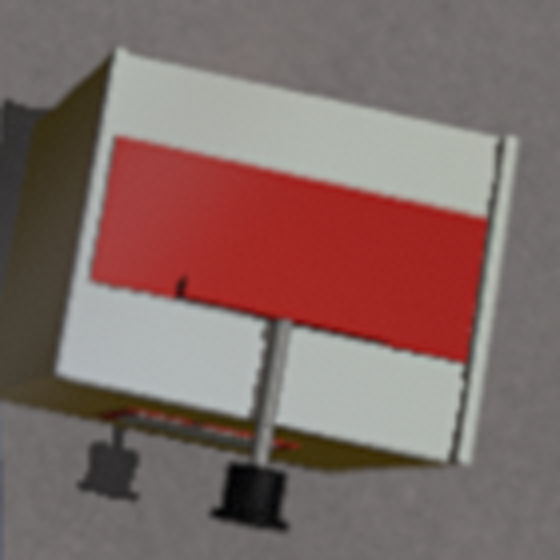

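The crops show the lid's outer corners in c2 at (117,47), (517,137), (470,463) and (55,378). The knob runs from (262,465) to the flange at (250,525). In c1 the holder's top corners are (172,32), (385,90), (345,237) and (123,176).

```bash
python3 - <<'E'
from h import *
import workcell; print([x for x in dir(workcell) if x[0]!='_'], getattr(workcell,'tip_extent',None))
np.set_printoptions(precision=4,suppress=True)
def un(pts,s,o): return (np.array(pts)+.5)/s-.5+np.array(o)
def fit(M,P):
    M=np.array(M,float);mc=M.mean(0);pc=P.mean(0);A=(M-mc).T@(P-pc);t=np.arctan2(A[0,1]-A[1,0],A[0,0]+A[1,1])
    R=np.array([[np.cos(t),-np.sin(t)],[np.sin(t),np.cos(t)]]);T=pc-R@mc;return t,R,T,P-(M@R.T+T)
B=onz("top",un([(117,47),(517,137),(470,463),(55,378)],4,(420,190)),.187)[:,:2]
t,R,T,e=fit([(.095,.1),(.095,-.1),(-.065,-.1),(-.065,.1)],B);print("bin yaw",np.degrees(t),T,"res",e)
print("slot",R@[.018,0]+T,"knob",R@[-.099,0]+T)
print("knob flange seen, in bin",(onz("top",un([(250,525),(250,490)],4,(420,190)),.19)[:,:2]-T)@R)
Hc=onz("top",un([(172,32),(385,90),(345,237),(123,176)],3.3,(140,190)),.07)[:,:2]
t2,R2,T2,e2=fit([(.05,.075),(.05,-.075),(-.05,-.075),(-.05,.075)],Hc);print("holder yaw",np.degrees(t2),T2,"res",e2)
tops=[(184,230.3),(207.2,236.8),(230.6,243.4),(237.6,219.8)]
W=onz("top",tops,.13)[:,:2];print("tops",W);print("in holder",(W-T2)@R2)
# side view blobs
p=cv2.imread("pics/side0.png")[:,:,::-1].copy();H=hsv(p);h,s,v=[H[:,:,i].astype(int) for i in range(3)]
for c,st,m in blobs((h>100)&(h<125)&(s>110)&(v>40),8):print(c,st)
c=un([(250,15+475)],4,(420,190))
# bench scalpels
p=cv2.imread("pics/top0.png")[:,:,::-1].copy()
H=hsv(p);h,s,v=[H[:,:,i].astype(int) for i in range(3)]
blue=((h>100)&(h<125)&(s>110)&(v>50))
for y0,y1,x0,x1 in((255,285,310,375),(292,330,300,360)):
    q=np.argwhere(blue[y0:y1,x0:x1])[:,::-1]+[x0,y0];w=onz("top",q,.01)[:,:2];m=w.mean(0);d=np.linalg.svd(w-m)[2][0];k=(w-m)@d
    d=d if d[1]<0 else -d;k=(w-m)@d;end=m+d*k.max();print("lying",m,"len",np.ptp(k),"dir deg",np.degrees(np.arctan2(d[1],d[0])),"mid",end-d*.06)
E
```

```text
['PlanningError', 'camera', 'camera_info', 'get_obs', 'job_done', 'tip_extent'] 0.022
bin yaw -11.712419246014914 [ 0.554  -0.2811] res [[ 0.001  -0.0009]
 [ 0.      0.0001]
 [ 0.0004  0.    ]
 [-0.0015  0.0007]]
slot [ 0.5716 -0.2848] knob [ 0.4571 -0.261 ]
knob flange seen, in bin [[-0.1147 -0.0005]
 [-0.0988  0.0022]]
holder yaw -14.559082183883977 [0.6282 0.2661] res [[-0.     -0.001 ]
 [-0.0001  0.0013]
 [-0.0001 -0.0012]
 [ 0.0002  0.0008]]
tops [[0.6162 0.3207]
 [0.6033 0.2723]
 [0.5904 0.224 ]
 [0.639  0.2117]]
in holder [[-0.0254  0.0498]
 [-0.0257 -0.0003]
 [-0.0261 -0.0503]
 [ 0.0241 -0.0499]]
[307.123  222.8649] [275 211 100  24 496]
[410.2117 238.7342] [376 233  67  13 222]
[281.5417 241.7083] [274 238  12   6  24]
[352.5532 255.0213] [350 251   6   9  47]
[384.6792 268.6038] [381 264   8  10  53]
[350.  268.5] [348 268   5   2  10]
[286.0796 282.3894] [283 273   7  20 113]
[307.7197 290.8182] [304 281   8  20 132]
[389.3529 283.0588] [387 282   6   3  17]
[286.75 294.5 ] [284 294   6   2   8]
[293.7206 306.0221] [290 296   8  21 136]
[307.8 306.6] [305 305   6   4  10]
[278.3879 324.6182] [274 312  10  30 165]
[293.125 318.375] [291 317   6   3   8]
[293.5385 321.6923] [291 320   8   5  13]
lying [ 0.5566 -0.0305] len 0.07482659467281284 dir deg -84.42302370837832 mid [ 0.5538 -0.0017]
lying [0.4671 0.0006] len 0.07632996313620916 dir deg -69.13268218725673 mid [0.4576 0.0256]
```

```bash
cat >> h.py <<'E'
BT=np.array([.554,-.2811]);BY=-11.7;HT=np.array([.6282,.2661]);HY=-14.56
def fr(T,y,p):
    y=np.radians(y);return T+np.array([[np.cos(y),-np.sin(y)],[np.sin(y),np.cos(y)]])@np.array(p,float)
def plan(*wps):
    "wps: (xy, z, yaw); prints per leg the calls (tool-axis fractions); cur pose measured"
    o=get_obs();p=o['ee_pos'].copy();y=o['tcp_rot'][2]
    print("t %.2f at"%o['time'],p.round(4),"rot",o['tcp_rot'].round(1),"F",o['wrist_force'].round(1),"open %.4f grip %.1f"%(o['opening'],o['grasp_force']))
    for xy,z,w in wps:
        g=np.array([*xy,z]);c,s=np.cos(np.radians(y)),np.sin(np.radians(y))
        d=g-p;l=np.array([c*d[0]+s*d[1],s*d[0]-c*d[1],-d[2]])/.1
        dy=-((w-y+180)%360-180)/180
        n=int(np.ceil(np.abs(l).max()-.02))
        print("leg ->",g.round(4),w,"total",l.round(3),"yaw %.3f"%dy,"calls",n, "" if n<2 else "each (if yaw unchanged) %s"%(l/n).round(3))
        p,y=g,w
E
python3 - <<'E'
from h import *
o=get_obs();p=o['ee_pos']
k=fr(BT,BY,(-.097,0));print(k)
plan((p[:2],.253,168.3),(k,.25,168.3),(k,.193,168.3))
E
```

```text
[ 0.45901539 -0.26142963]
t 0.10 at [ 0.2125 -0.5071  0.2526] rot [-179.9   -0.    22.7] F [-0.3  1.  -0.3] open 0.0852 grip 0.0
leg -> [ 0.2125 -0.5071  0.253 ] 168.3 total [ 0.     0.    -0.004] yaw -0.809 calls 0 
leg -> [ 0.459  -0.2614  0.25  ] 168.3 total [-1.916  2.905  0.03 ] yaw -0.000 calls 3 each (if yaw unchanged) [-0.639  0.968  0.01 ]
leg -> [ 0.459  -0.2614  0.193 ] 168.3 total [0.   0.   0.57] yaw -0.000 calls 1
```

Request:
servo_tool([
  {"offset":[0,0,0],"yaw":-0.405,"claw":0.4},
  {"offset":[0,0,0],"yaw":-0.405,"claw":0.4},
  {"offset":[0,0,0],"yaw":-0.405,"claw":0.4},
  {"offset":[0,0,0],"yaw":-0.405,"claw":0.4},
  {"offset":[0,0,0],"yaw":-0.405,"claw":0.4},
  {"offset":[0,0,0],"yaw":-0.405,"claw":0.4},
  {"offset":[0,0,0],"yaw":-0.405,"claw":0.4},
  {"offset":[0,0,0],"yaw":-0.405,"claw":0.4},
])

```text
time: 1.1
ee_pos: [0.2125, -0.5072, 0.2529]
tcp_rot: [-180.0, -0.0, 95.6]
wrist_force: [0.8, -0.1, 0.0]
opening: 0.0513
grasp_force: 0.0
```

Request:
servo_tool([
  {"offset":[0,0,0],"yaw":-0.404,"claw":0.4},
  {"offset":[0,0,0],"yaw":-0.404,"claw":0.4},
  {"offset":[0,0,0],"yaw":-0.404,"claw":0.4},
  {"offset":[0,0,0],"yaw":-0.404,"claw":0.4},
  {"offset":[0,0,0],"yaw":-0.404,"claw":0.4},
  {"offset":[0,0,0],"yaw":-0.404,"claw":0.4},
  {"offset":[0,0,0],"yaw":-0.404,"claw":0.4},
  {"offset":[0,0,0],"yaw":-0.404,"claw":0.4},
])

```text
time: 2.1
ee_pos: [0.2125, -0.5072, 0.2531]
tcp_rot: [180.0, -0.0, 168.1]
wrist_force: [-0.1, -0.4, -0.0]
opening: 0.0515
grasp_force: 0.0
```

Request:
servo_tool([
  {"offset":[-0.32,0.48,0],"yaw":0,"claw":0.4},
  {"offset":[-0.64,0.97,0.01],"yaw":0,"claw":0.4},
  {"offset":[-0.64,0.97,0.01],"yaw":0,"claw":0.4},
])

```text
time: 2.48
ee_pos: [0.2969, -0.423, 0.2525]
tcp_rot: [180.0, 0.0, 168.3]
wrist_force: [-0.2, -0.2, -0.4]
opening: 0.0512
grasp_force: 0.0
```

Request:
servo_tool([
  {"offset":[-0.32,0.48,0],"yaw":0,"claw":0.4},
  {"offset":[-0.64,0.97,0.01],"yaw":0,"claw":0.4},
  {"offset":[-0.64,0.97,0.01],"yaw":0,"claw":0.4},
])

```text
time: 2.85
ee_pos: [0.3787, -0.3414, 0.2511]
tcp_rot: [180.0, -0.0, 168.3]
wrist_force: [0.1, -0.3, 0.1]
opening: 0.0514
grasp_force: 0.0
```

Request:
servo_tool([
  {"offset":[-0.32,0.48,0],"yaw":0,"claw":0.4},
  {"offset":[-0.64,0.97,0.01],"yaw":0,"claw":0.4},
  {"offset":[-0.64,0.97,0.01],"yaw":0,"claw":0.4},
  {"offset":[-0.64,0.97,0.01],"yaw":0,"claw":0.4},
  {"offset":[-0.64,0.97,0.01],"yaw":0,"claw":0.4},
])

```text
time: 3.48
ee_pos: [0.4584, -0.2624, 0.2504]
tcp_rot: [-180.0, -0.0, 168.2]
wrist_force: [-0.4, 0.0, -0.2]
opening: 0.0514
grasp_force: 0.0
```

```bash
python3 - <<'E'
from h import *
k=fr(BT,BY,(-.097,0))
plan((k,.193,168.3))
E
```

```text
t 3.48 at [ 0.4584 -0.2624  0.2504] rot [-180.    -0.   168.2] F [-0.4  0.  -0.2] open 0.0514 grip 0.0
leg -> [ 0.459  -0.2614  0.193 ] 168.3 total [-0.004  0.01   0.574] yaw -0.001 calls 1
```

Request:
servo_tool([
  {"offset":[0,0.01,0.3],"yaw":0,"claw":0.4},
  {"offset":[0,0.01,0.57],"yaw":0,"claw":0.4},
  {"offset":[0,0.01,0.57],"yaw":0,"claw":0.4},
])

```text
time: 3.85
ee_pos: [0.458, -0.2606, 0.1917]
tcp_rot: [180.0, -0.2, 168.2]
wrist_force: [-0.4, -0.6, 0.2]
opening: 0.0513
grasp_force: 0.0
```

Request:
servo_tool([
  {"offset":[0,0,0],"yaw":0,"claw":1},
  {"offset":[0,0,0],"yaw":0,"claw":1},
  {"offset":[0,0,0],"yaw":0,"claw":1},
  {"offset":[0,0,0],"yaw":0,"claw":1},
  {"offset":[0,0,0],"yaw":0,"claw":1},
], squeeze=60)

```text
time: 4.47
ee_pos: [0.4593, -0.2619, 0.1952]
tcp_rot: [-179.8, 0.1, 168.3]
wrist_force: [-4.0, -8.7, 2.5]
opening: 0.0265
grasp_force: 59.1
```

Request:
servo_tool([
  {"offset":[0.1,0,0],"yaw":0,"claw":1},
  {"offset":[0.2,0,0],"yaw":0,"claw":1},
  {"offset":[0.3,0,0],"yaw":0,"claw":1},
  {"offset":[0.4,0,0],"yaw":0,"claw":1},
  {"offset":[0.5,0,0],"yaw":0,"claw":1},
  {"offset":[0.6,0,0],"yaw":0,"claw":1},
  {"offset":[0.66,0,0],"yaw":0,"claw":1},
  {"offset":[0.66,0,0],"yaw":0,"claw":1},
  {"offset":[0.66,0,0],"yaw":0,"claw":1},
])

```text
time: 5.6
ee_pos: [0.3956, -0.2484, 0.1952]
tcp_rot: [-179.8, 0.2, 168.3]
wrist_force: [1.2, -7.7, 0.1]
opening: 0.0263
grasp_force: 60.7
```

```bash
python3 - <<'E'
from h import *
plan((fr(BT,BY,(-.162,0)),.193,168.3))
E
```

```text
t 5.60 at [ 0.3956 -0.2484  0.1952] rot [-179.8    0.2  168.3] F [ 1.2 -7.7  0.1] open 0.0263 grip 60.7
leg -> [ 0.3954 -0.2482  0.193 ] 168.3 total [0.003 0.001 0.022] yaw -0.000 calls 1
```

Request:
servo_tool([
  {"offset":[0,0,0],"yaw":0,"claw":0.4},
  {"offset":[0,0,0],"yaw":0,"claw":0.4},
  {"offset":[0,0,0],"yaw":0,"claw":0.4},
  {"offset":[0,0,0],"yaw":0,"claw":0.4},
  {"offset":[0,0,-0.4],"yaw":0,"claw":0.4},
  {"offset":[0,0,-0.8],"yaw":0,"claw":0.4},
  {"offset":[0,0,-0.8],"yaw":0,"claw":0.4},
])

```text
time: 6.48
ee_pos: [0.3957, -0.2471, 0.2762]
tcp_rot: [-179.9, 0.2, 168.4]
wrist_force: [0.0, -0.6, -0.6]
opening: 0.0512
grasp_force: 0.0
```

```bash
cat >> h.py <<'E'
def look(n,f):
    p,d=camera(n);cv2.imwrite(f"pics/{f}.png",p[:,:,::-1]);return p,d
def lying(p,z=.01):
    H=hsv(p);h,s,v=[H[:,:,i].astype(int) for i in range(3)]
    b=((h>100)&(h<125)&(s>110)&(v>50));r=np.zeros_like(b);r[205:360,266:406]=1;b=b&r
    out=[]
    for c,st,m in blobs(cv2.morphologyEx(b.astype(np.uint8),cv2.MORPH_CLOSE,np.ones((11,11))),40):
        w=onz("top",np.argwhere(m&b)[:,::-1],z)[:,:2];c0=w.mean(0);d=np.linalg.svd(w-c0)[2][0];k=(w-c0)@d
        if k.max()>-k.min(): d,k=d,k
        # handle end: the long solid part => median side
        if np.median(k)<0: d,k=-d,-k
        mid=c0+d*(k.max()-.06);print("lying mid",mid.round(4),"dir %.1f len %.3f"%(np.degrees(np.arctan2(d[1],d[0])),np.ptp(k)));out.append((mid,d))
    return out
E
python3 - <<'E'
from h import *
p,_=look("top","t1");L=lying(p)
m,d=min(L,key=lambda a:a[0][0]);g=m+.01*d;a=np.degrees(np.arctan2(d[1],d[0]))+180
q=get_obs()['ee_pos'];plan((q[:2],.27,a),(g,.15,a),(g,.026,a))
c=cv2.resize(p[180:340,400:560],None,fx=3,fy=3);cv2.imwrite("pics/c3.png",c[:,:,::-1])
E
```

```text
lying mid [ 0.5538 -0.0017] dir -84.5 len 0.075
lying mid [0.4576 0.0256] dir -69.2 len 0.076
t 6.53 at [ 0.3954 -0.2469  0.2743] rot [-1.800e+02  1.000e-01  1.684e+02] F [-0.  -0.2 -1.1] open 0.0508 grip 0.0
leg -> [ 0.3954 -0.2469  0.27  ] 110.83808075447482 total [0.    0.    0.043] yaw 0.320 calls 1 
leg -> [0.4612 0.0163 0.15  ] 110.83808075447482 total [2.226 1.551 1.2  ] yaw -0.000 calls 3 each (if yaw unchanged) [0.742 0.517 0.4  ]
leg -> [0.4612 0.0163 0.026 ] 110.83808075447482 total [0.   0.   1.24] yaw -0.000 calls 2 each (if yaw unchanged) [0.   0.   0.62]
```

View pics/c3.png

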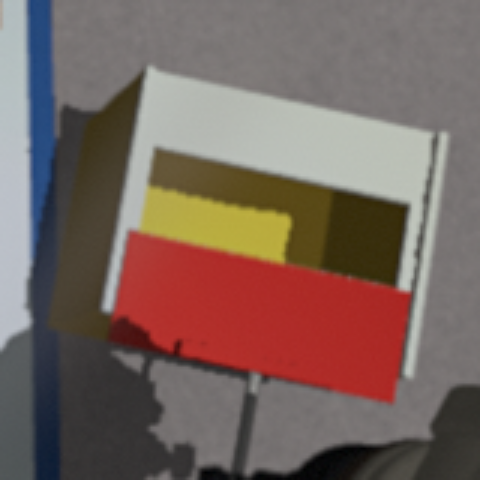

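The crop shows the slot open at about (280,215), with the red gate fully drawn forward. Next is the near lying scalpel.

Request:
servo_tool([
  {"offset":[0,0,0],"yaw":0.32,"claw":0.55},
  {"offset":[0,0,0],"yaw":0.32,"claw":0.55},
  {"offset":[0,0,0],"yaw":0.32,"claw":0.55},
  {"offset":[0,0,0],"yaw":0.32,"claw":0.55},
  {"offset":[0,0,0],"yaw":0.32,"claw":0.55},
  {"offset":[0,0,0],"yaw":0.32,"claw":0.55},
  {"offset":[0,0,0],"yaw":0.32,"claw":0.55},
])

```text
time: 7.4
ee_pos: [0.3946, -0.2465, 0.2722]
tcp_rot: [-179.9, -0.1, 110.8]
wrist_force: [-0.8, -0.2, 0.5]
opening: 0.0385
grasp_force: 0.0
```

Request:
servo_tool([
  {"offset":[0.37,0.26,0],"yaw":0,"claw":0.55},
  {"offset":[0.74,0.52,0],"yaw":0,"claw":0.55},
  {"offset":[0.74,0.52,0],"yaw":0,"claw":0.55},
])

```text
time: 7.78
ee_pos: [0.4176, -0.157, 0.2728]
tcp_rot: [-180.0, -0.0, 111.1]
wrist_force: [-0.2, 0.3, -0.3]
opening: 0.038
grasp_force: 0.0
```

Request:
servo_tool([
  {"offset":[0.37,0.26,0.3],"yaw":0,"claw":0.55},
  {"offset":[0.74,0.52,0.6],"yaw":0,"claw":0.55},
  {"offset":[0.74,0.52,0.6],"yaw":0,"claw":0.55},
])

```text
time: 8.15
ee_pos: [0.439, -0.0698, 0.2106]
tcp_rot: [-179.8, -0.1, 111.0]
wrist_force: [-0.4, -0.7, 0.5]
opening: 0.0383
grasp_force: 0.0
```

Request:
servo_tool([
  {"offset":[0.37,0.26,0.3],"yaw":0,"claw":0.55},
  {"offset":[0.74,0.52,0.6],"yaw":0,"claw":0.55},
  {"offset":[0.74,0.52,0.6],"yaw":0,"claw":0.55},
  {"offset":[0.74,0.52,0.6],"yaw":0,"claw":0.55},
  {"offset":[0.74,0.52,0.6],"yaw":0,"claw":0.55},
])

```text
time: 8.78
ee_pos: [0.4625, 0.0149, 0.1544]
tcp_rot: [179.9, 0.0, 110.7]
wrist_force: [-0.5, 0.4, -0.2]
opening: 0.0384
grasp_force: 0.0
```

```bash
python3 - <<'E'
from h import *
plan(((.4612,.0163),.026,110.8))
E
```

```text
t 8.78 at [0.4625 0.0149 0.1544] rot [179.9   0.  110.7] F [-0.5  0.4 -0.2] open 0.0384 grip 0.0
leg -> [0.4612 0.0163 0.026 ] 110.8 total [ 0.018 -0.007  1.284] yaw -0.001 calls 2 each (if yaw unchanged) [ 0.009 -0.004  0.642]
```

Request:
servo_tool([
  {"offset":[0.01,0,0.4],"yaw":0,"claw":0.6},
  {"offset":[0.02,0,0.8],"yaw":0,"claw":0.6},
  {"offset":[0.02,-0.01,1.0],"yaw":0,"claw":0.6},
  {"offset":[0.02,-0.01,1.0],"yaw":0,"claw":0.6},
])

```text
time: 9.28
ee_pos: [0.4598, 0.0167, 0.0527]
tcp_rot: [-179.9, -0.0, 110.7]
wrist_force: [-0.4, 0.0, 0.8]
opening: 0.0338
grasp_force: 0.0
```

Request:
servo_tool([
  {"offset":[0,0,0.15],"yaw":0,"claw":0.6},
  {"offset":[0,0,0.28],"yaw":0,"claw":0.6},
  {"offset":[0,0,0.28],"yaw":0,"claw":0.6},
  {"offset":[0,0,0.28],"yaw":0,"claw":1},
  {"offset":[0,0,0.28],"yaw":0,"claw":1},
  {"offset":[0,0,0.28],"yaw":0,"claw":1},
  {"offset":[0,0,0.28],"yaw":0,"claw":1},
  {"offset":[0,0,0.28],"yaw":0,"claw":1},
], squeeze=40)

```text
time: 10.28
ee_pos: [0.4608, 0.0177, 0.0258]
tcp_rot: [180.0, 0.0, 110.8]
wrist_force: [-0.4, 0.9, 5.0]
opening: 0.0122
grasp_force: 40.3
```

Request:
servo_tool([
  {"offset":[0,0,-0.2],"yaw":0,"claw":1},
  {"offset":[0,0,-0.4],"yaw":0,"claw":1},
  {"offset":[0,0,-0.7],"yaw":0,"claw":1},
  {"offset":[0,0,-1.0],"yaw":0,"claw":1},
  {"offset":[0,0,-1.0],"yaw":0,"claw":1},
])

```text
time: 10.9
ee_pos: [0.4615, 0.0177, 0.1272]
tcp_rot: [179.8, 0.1, 110.8]
wrist_force: [0.1, 0.6, -0.7]
opening: 0.0132
grasp_force: 25.7
```

```bash
python3 - <<'E'
from h import *
s=fr(BT,BY,(.018,.01));q=get_obs()['ee_pos']
plan((q[:2],.25,78.3),(s,.25,78.3),(s,.215,78.3))
E
```

```text
t 10.90 at [0.4615 0.0177 0.1272] rot [1.798e+02 1.000e-01 1.108e+02] F [ 0.1  0.6 -0.7] open 0.0132 grip 25.7
leg -> [0.4615 0.0177 0.25  ] 78.3 total [ 0.     0.    -1.228] yaw 0.180 calls 2 each (if yaw unchanged) [ 0.     0.    -0.614]
leg -> [ 0.5737 -0.275   0.25  ] 78.3 total [-2.638  1.692 -0.   ] yaw -0.000 calls 3 each (if yaw unchanged) [-0.879  0.564 -0.   ]
leg -> [ 0.5737 -0.275   0.215 ] 78.3 total [0.   0.   0.35] yaw -0.000 calls 1
```

Request:
servo_tool([
  {"offset":[0,0,-0.3],"yaw":0.05,"claw":1},
  {"offset":[0,0,-0.6],"yaw":0.1,"claw":1},
  {"offset":[0,0,-0.9],"yaw":0.14,"claw":1},
  {"offset":[0,0,-1.0],"yaw":0.18,"claw":1},
  {"offset":[0,0,-1.0],"yaw":0.18,"claw":1},
])

```text
time: 11.52
ee_pos: [0.4606, 0.0177, 0.2248]
tcp_rot: [-180.0, 0.0, 78.4]
wrist_force: [0.6, -0.5, -1.2]
opening: 0.0122
grasp_force: 43.6
```

Request:
servo_tool([
  {"offset":[-0.3,0.19,-0.1],"yaw":0,"claw":1},
  {"offset":[-0.6,0.38,-0.2],"yaw":0,"claw":1},
  {"offset":[-0.95,0.56,-0.23],"yaw":0,"claw":1},
])

```text
time: 11.9
ee_pos: [0.4963, -0.0875, 0.2472]
tcp_rot: [-179.9, -0.0, 78.6]
wrist_force: [0.5, 0.6, -0.5]
opening: 0.012
grasp_force: 43.6
```

Request:
servo_tool([
  {"offset":[-0.3,0.19,0],"yaw":0,"claw":1},
  {"offset":[-0.6,0.38,0],"yaw":0,"claw":1},
  {"offset":[-0.95,0.56,0],"yaw":0,"claw":1},
])

```text
time: 12.28
ee_pos: [0.5319, -0.192, 0.2465]
tcp_rot: [-179.9, -0.0, 78.6]
wrist_force: [0.9, 0.6, 0.6]
opening: 0.012
grasp_force: 43.6
```

Request:
servo_tool([
  {"offset":[-0.3,0.19,0],"yaw":0,"claw":1},
  {"offset":[-0.6,0.38,0],"yaw":0,"claw":1},
  {"offset":[-0.94,0.56,0],"yaw":0,"claw":1},
  {"offset":[-0.94,0.56,0],"yaw":0,"claw":1},
  {"offset":[-0.94,0.56,0],"yaw":0,"claw":1},
])

```text
time: 12.9
ee_pos: [0.5674, -0.2941, 0.2469]
tcp_rot: [-179.9, -0.0, 78.4]
wrist_force: [1.7, -0.2, -0.3]
opening: 0.0127
grasp_force: 43.6
```

```bash
python3 - <<'E'
from h import *
plan((fr(BT,BY,(.018,-.01)),.21,78.3))
look("side","s1")
E
```

```text
t 12.90 at [ 0.5674 -0.2941  0.2469] rot [-179.9   -0.    78.4] F [ 1.7 -0.2 -0.3] open 0.0127 grip 43.6
leg -> [ 0.5696 -0.2945  0.21  ] 78.3 total [0.    0.023 0.369] yaw 0.001 calls 1
```

View pics/s1.png

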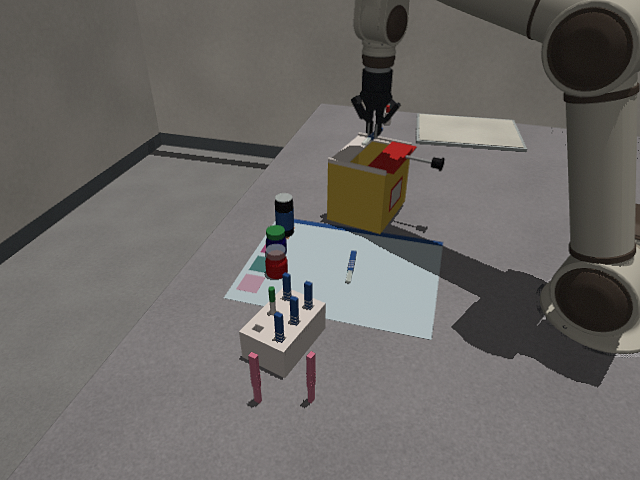

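The side view shows the scalpel held level over the open slot at about (373,137), with the other lying one still at (351,266). I'll lower and release.

Request:
servo_tool([
  {"offset":[0,0.02,0.2],"yaw":0,"claw":1},
  {"offset":[0,0.02,0.37],"yaw":0,"claw":1},
  {"offset":[0,0.02,0.37],"yaw":0,"claw":1},
  {"offset":[0,0.02,0.37],"yaw":0,"claw":0.6},
  {"offset":[0,0.02,0.37],"yaw":0,"claw":0.6},
  {"offset":[0,0.02,0.37],"yaw":0,"claw":0.6},
  {"offset":[0,0.02,0.37],"yaw":0,"claw":0.6},
  {"offset":[0,0,-0.2],"yaw":0,"claw":0.6},
  {"offset":[0,0,-0.4],"yaw":0,"claw":0.6},
  {"offset":[0,0,-0.4],"yaw":0,"claw":0.6},
])

```text
time: 14.2
ee_pos: [0.5682, -0.2947, 0.29]
tcp_rot: [179.8, 0.1, 78.3]
wrist_force: [0.2, 0.1, 0.6]
opening: 0.0338
grasp_force: 0.0
```

```bash
python3 - <<'E'
from h import *
p,_=look("top","t2");L=lying(p)
m,d=L[0];g=m+.01*d;a=np.degrees(np.arctan2(d[1],d[0]))+180
q=get_obs()['ee_pos'];plan((q[:2],q[2],a),(g,.126,a),(g,.026,a))
E
```

```text
lying mid [ 0.5538 -0.0017] dir -84.4 len 0.075
t 14.25 at [ 0.568  -0.2946  0.2882] rot [180.    0.   78.4] F [ 0.3  0.4 -0.4] open 0.0342 grip 0.0
leg -> [ 0.568  -0.2946  0.2882] 95.57697629162168 total [ 0.  0. -0.] yaw -0.096 calls 0 
leg -> [ 0.5548 -0.0117  0.126 ] 95.57697629162168 total [2.829 0.144 1.622] yaw -0.000 calls 3 each (if yaw unchanged) [0.943 0.048 0.541]
leg -> [ 0.5548 -0.0117  0.026 ] 95.57697629162168 total [0. 0. 1.] yaw -0.000 calls 1
```

Request:
servo_tool([
  {"offset":[0,0,0],"yaw":-0.05,"claw":0.6},
  {"offset":[0,0,0],"yaw":-0.096,"claw":0.6},
  {"offset":[0,0,0],"yaw":-0.096,"claw":0.6},
])

```text
time: 14.62
ee_pos: [0.5674, -0.2943, 0.2865]
tcp_rot: [-179.9, -0.1, 95.6]
wrist_force: [-0.7, 0.6, -0.7]
opening: 0.0339
grasp_force: 0.0
```

Request:
servo_tool([
  {"offset":[0.5,0.02,0],"yaw":0,"claw":0.6},
  {"offset":[0.94,0.05,0],"yaw":0,"claw":0.6},
  {"offset":[0.94,0.05,0],"yaw":0,"claw":0.6},
])

```text
time: 15.0
ee_pos: [0.5633, -0.1979, 0.288]
tcp_rot: [-180.0, -0.0, 95.6]
wrist_force: [-0.6, 0.5, -0.3]
opening: 0.0342
grasp_force: 0.0
```

Request:
servo_tool([
  {"offset":[0.5,0.02,0.4],"yaw":0,"claw":0.6},
  {"offset":[0.94,0.05,0.8],"yaw":0,"claw":0.6},
  {"offset":[0.94,0.05,0.8],"yaw":0,"claw":0.6},
])

```text
time: 15.38
ee_pos: [0.5571, -0.1042, 0.2035]
tcp_rot: [-179.6, -0.1, 95.6]
wrist_force: [-0.0, -0.6, -0.5]
opening: 0.034
grasp_force: 0.0
```

Request:
servo_tool([
  {"offset":[0.5,0.02,0.4],"yaw":0,"claw":0.6},
  {"offset":[0.94,0.05,0.82],"yaw":0,"claw":0.6},
  {"offset":[0.94,0.05,0.82],"yaw":0,"claw":0.6},
  {"offset":[0.94,0.05,0.82],"yaw":0,"claw":0.6},
  {"offset":[0.94,0.05,0.82],"yaw":0,"claw":0.6},
])

```text
time: 16.0
ee_pos: [0.556, -0.0136, 0.1279]
tcp_rot: [179.9, 0.0, 95.5]
wrist_force: [0.0, 0.1, 0.0]
opening: 0.0338
grasp_force: 0.0
```

```bash
python3 - <<'E'
from h import *
plan(((.5548,-.0117),.026,95.6))
E
```

```text
t 16.00 at [ 0.556  -0.0136  0.1279] rot [179.9   0.   95.5] F [0.  0.1 0. ] open 0.0338 grip 0.0
leg -> [ 0.5548 -0.0117  0.026 ] 95.6 total [ 0.02  -0.01   1.019] yaw -0.000 calls 1
```

Request:
servo_tool([
  {"offset":[0.01,-0.01,0.4],"yaw":0,"claw":0.6},
  {"offset":[0.02,-0.01,0.8],"yaw":0,"claw":0.6},
  {"offset":[0.02,-0.01,1.0],"yaw":0,"claw":0.6},
  {"offset":[0.02,-0.01,1.0],"yaw":0,"claw":0.6},
])

```text
time: 16.5
ee_pos: [0.5534, -0.0113, 0.0258]
tcp_rot: [-179.9, -0.0, 95.5]
wrist_force: [0.8, -0.1, 0.9]
opening: 0.034
grasp_force: 0.0
```

Request:
servo_tool([
  {"offset":[0,0,0.02],"yaw":0,"claw":1},
  {"offset":[0,0,0.02],"yaw":0,"claw":1},
  {"offset":[0,0,0.02],"yaw":0,"claw":1},
  {"offset":[0,0,0.02],"yaw":0,"claw":1},
  {"offset":[0,0,0.02],"yaw":0,"claw":1},
], squeeze=50)

```text
time: 17.12
ee_pos: [0.5549, -0.0107, 0.026]
tcp_rot: [179.8, 0.1, 95.6]
wrist_force: [0.3, -2.4, 6.2]
opening: 0.0121
grasp_force: 50.2
```

Request:
servo_tool([
  {"offset":[0,0,-0.2],"yaw":0,"claw":1},
  {"offset":[0,0,-0.4],"yaw":0,"claw":1},
  {"offset":[0,0,-0.7],"yaw":0,"claw":1},
  {"offset":[0,0,-1.0],"yaw":0,"claw":1},
  {"offset":[0,0,-1.0],"yaw":0,"claw":1},
])

```text
time: 17.75
ee_pos: [0.5551, -0.0103, 0.1273]
tcp_rot: [179.7, 0.0, 95.6]
wrist_force: [-0.0, 0.3, -1.1]
opening: 0.012
grasp_force: 49.5
```

Request:
servo_tool([
  {"offset":[0,0,-0.3],"yaw":0.03,"claw":1},
  {"offset":[0,0,-0.6],"yaw":0.06,"claw":1},
  {"offset":[0,0,-0.9],"yaw":0.09,"claw":1},
  {"offset":[0,0,-1.0],"yaw":0.096,"claw":1},
  {"offset":[0,0,-1.0],"yaw":0.096,"claw":1},
])

```text
time: 18.38
ee_pos: [0.5538, -0.0104, 0.2238]
tcp_rot: [-180.0, -0.0, 78.4]
wrist_force: [-0.4, -0.4, -0.5]
opening: 0.0122
grasp_force: 49.5
```

Request:
servo_tool([
  {"offset":[-0.3,0.08,-0.1],"yaw":0,"claw":1},
  {"offset":[-0.6,0.16,-0.2],"yaw":0,"claw":1},
  {"offset":[-0.91,0.24,-0.24],"yaw":0,"claw":1},
])

```text
time: 18.75
ee_pos: [0.5587, -0.1051, 0.2469]
tcp_rot: [-179.9, -0.0, 78.5]
wrist_force: [-0.6, 0.0, -0.9]
opening: 0.0123
grasp_force: 49.5
```

Request:
servo_tool([
  {"offset":[-0.3,0.08,0],"yaw":0,"claw":1},
  {"offset":[-0.6,0.16,0],"yaw":0,"claw":1},
  {"offset":[-0.91,0.24,0],"yaw":0,"claw":1},
])

```text
time: 19.12
ee_pos: [0.5637, -0.1992, 0.2462]
tcp_rot: [-179.9, -0.0, 78.5]
wrist_force: [0.1, -0.1, -0.5]
opening: 0.012
grasp_force: 49.5
```

Request:
servo_tool([
  {"offset":[-0.3,0.08,0],"yaw":0,"claw":1},
  {"offset":[-0.6,0.16,0],"yaw":0,"claw":1},
  {"offset":[-0.91,0.24,0],"yaw":0,"claw":1},
  {"offset":[-0.91,0.24,0],"yaw":0,"claw":1},
  {"offset":[-0.91,0.24,0],"yaw":0,"claw":1},
])

```text
time: 19.75
ee_pos: [0.5689, -0.2919, 0.2469]
tcp_rot: [-179.9, -0.0, 78.4]
wrist_force: [1.1, 0.4, -0.4]
opening: 0.012
grasp_force: 49.5
```

```bash
python3 - <<'E'
from h import *
plan((fr(BT,BY,(.018,-.01)),.21,78.3))
p,_=look("side","s2");cv2.imwrite("pics/c4.png",cv2.resize(p[60:240,280:480],None,fx=3,fy=3)[:,:,::-1])
E
```

```text
t 19.75 at [ 0.5689 -0.2919  0.2469] rot [-179.9   -0.    78.4] F [ 1.1  0.4 -0.4] open 0.0120 grip 49.5
leg -> [ 0.5696 -0.2945  0.21  ] 78.3 total [-0.025  0.012  0.369] yaw 0.000 calls 1
```

View pics/c4.png

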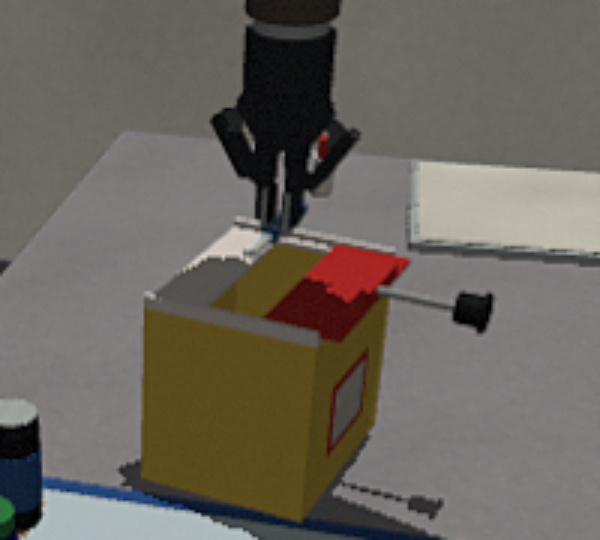

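The scalpel hangs level between the rails at about (270,240) in the crop, clear of the gate. Release it and go for the holder.

Request:
servo_tool([
  {"offset":[-0.02,0.01,0.2],"yaw":0,"claw":1},
  {"offset":[-0.02,0.01,0.37],"yaw":0,"claw":1},
  {"offset":[-0.02,0.01,0.37],"yaw":0,"claw":1},
  {"offset":[-0.02,0.01,0.37],"yaw":0,"claw":0.6},
  {"offset":[-0.02,0.01,0.37],"yaw":0,"claw":0.6},
  {"offset":[-0.02,0.01,0.37],"yaw":0,"claw":0.6},
  {"offset":[-0.02,0.01,0.37],"yaw":0,"claw":0.6},
  {"offset":[0,0,-0.2],"yaw":0,"claw":0.6},
  {"offset":[0,0,-0.4],"yaw":0,"claw":0.6},
  {"offset":[0,0,-0.4],"yaw":0,"claw":0.6},
])

```text
time: 21.05
ee_pos: [0.5696, -0.2926, 0.29]
tcp_rot: [179.8, 0.0, 78.3]
wrist_force: [0.6, 0.3, -0.1]
opening: 0.0342
grasp_force: 0.0
```

Request:
servo_tool([
  {"offset":[0,0,0],"yaw":-0.484,"claw":0.6},
  {"offset":[0,0,0],"yaw":-0.484,"claw":0.6},
  {"offset":[0,0,0],"yaw":-0.484,"claw":0.6},
  {"offset":[0,0,0],"yaw":-0.484,"claw":0.6},
  {"offset":[0,0,0],"yaw":-0.484,"claw":0.6},
  {"offset":[0,0,0],"yaw":-0.484,"claw":0.6},
  {"offset":[0,0,0],"yaw":-0.484,"claw":0.6},
  {"offset":[0,0,0],"yaw":-0.484,"claw":0.6},
  {"offset":[0,0,0],"yaw":-0.484,"claw":0.6},
  {"offset":[0,0,0],"yaw":-0.484,"claw":0.6},
])

```text
time: 22.3
ee_pos: [0.569, -0.2923, 0.2874]
tcp_rot: [180.0, -0.1, 165.3]
wrist_force: [0.6, -1.1, -1.0]
opening: 0.0344
grasp_force: 0.0
```

```bash
python3 - <<'E'
from h import *
p,_=look("top","t3");lying(p)
plan(((.5904,.224),.26,165.4),((.5904,.224),.111,165.4))
cv2.imwrite("pics/c5.png",cv2.resize(p[200:340,420:560],None,fx=3,fy=3)[:,:,::-1])
E
```

```text
t 22.35 at [ 0.5691 -0.2923  0.2876] rot [180.   -0.  165.3] F [ 0.1 -0.5  0.1] open 0.0345 grip 0.0
leg -> [0.5904 0.224  0.26  ] 165.4 total [1.105 5.048 0.276] yaw -0.001 calls 6 each (if yaw unchanged) [0.184 0.841 0.046]
leg -> [0.5904 0.224  0.111 ] 165.4 total [0.   0.   1.49] yaw -0.000 calls 2 each (if yaw unchanged) [0.    0.    0.745]
```

View pics/c5.png

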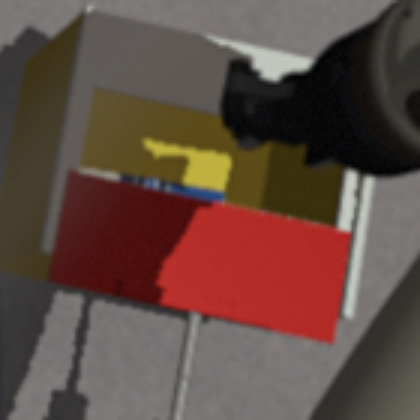

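The crop shows a blue handle on the bin's floor at about (180,190), and no lying scalpels remain. On to the first holder scalpel.

Request:
servo_tool([
  {"offset":[0.09,0.42,0],"yaw":0,"claw":0.6},
  {"offset":[0.18,0.84,0],"yaw":0,"claw":0.6},
])

```text
time: 22.6
ee_pos: [0.5727, -0.2058, 0.2878]
tcp_rot: [180.0, -0.0, 165.3]
wrist_force: [0.3, 0.1, 0.1]
opening: 0.0338
grasp_force: 0.0
```

Request:
servo_tool([
  {"offset":[0.09,0.42,0],"yaw":0,"claw":0.6},
  {"offset":[0.18,0.84,0],"yaw":0,"claw":0.6},
])

```text
time: 22.85
ee_pos: [0.5763, -0.1193, 0.2881]
tcp_rot: [180.0, 0.0, 165.3]
wrist_force: [0.1, -0.1, 0.5]
opening: 0.0344
grasp_force: 0.0
```

Request:
servo_tool([
  {"offset":[0.09,0.42,0],"yaw":0,"claw":0.6},
  {"offset":[0.18,0.84,0],"yaw":0,"claw":0.6},
])

```text
time: 23.1
ee_pos: [0.5799, -0.0334, 0.2882]
tcp_rot: [180.0, 0.0, 165.3]
wrist_force: [-0.5, 0.1, 0.3]
opening: 0.0341
grasp_force: 0.0
```

Request:
servo_tool([
  {"offset":[0.09,0.42,0],"yaw":0,"claw":0.6},
  {"offset":[0.18,0.84,0],"yaw":0,"claw":0.6},
])

```text
time: 23.35
ee_pos: [0.5836, 0.0524, 0.2882]
tcp_rot: [180.0, 0.0, 165.3]
wrist_force: [0.8, -0.1, 0.2]
opening: 0.034
grasp_force: 0.0
```

Request:
servo_tool([
  {"offset":[0.09,0.42,0],"yaw":0,"claw":0.6},
  {"offset":[0.18,0.84,0],"yaw":0,"claw":0.6},
])

```text
time: 23.6
ee_pos: [0.5872, 0.1383, 0.2882]
tcp_rot: [180.0, 0.0, 165.3]
wrist_force: [0.3, -0.8, -0.1]
opening: 0.0343
grasp_force: 0.0
```

Request:
servo_tool([
  {"offset":[0.09,0.42,0.1],"yaw":0,"claw":0.6},
  {"offset":[0.18,0.84,0.28],"yaw":0,"claw":0.6},
  {"offset":[0.18,0.84,0.28],"yaw":0,"claw":0.6},
  {"offset":[0.18,0.84,0.28],"yaw":0,"claw":0.6},
  {"offset":[0.18,0.84,0.28],"yaw":0,"claw":0.6},
  {"offset":[0.18,0.84,0.28],"yaw":0,"claw":0.6},
  {"offset":[0.18,0.84,0.28],"yaw":0,"claw":0.6},
])

```text
time: 24.48
ee_pos: [0.5911, 0.2221, 0.2607]
tcp_rot: [180.0, 0.0, 165.4]
wrist_force: [-1.0, 0.7, -0.0]
opening: 0.0342
grasp_force: 0.0
```

```bash
python3 - <<'E'
from h import *
plan(((.5904,.224),.111,165.4))
E
```

```text
t 24.48 at [0.5911 0.2221 0.2607] rot [180.    0.  165.4] F [-1.   0.7 -0. ] open 0.0342 grip 0.0
leg -> [0.5904 0.224  0.111 ] 165.4 total [0.012 0.016 1.497] yaw 0.000 calls 2 each (if yaw unchanged) [0.006 0.008 0.748]
```

Request:
servo_tool([
  {"offset":[0.01,0.01,0.4],"yaw":0,"claw":0.6},
  {"offset":[0.01,0.02,0.8],"yaw":0,"claw":0.6},
  {"offset":[0.01,0.02,1.0],"yaw":0,"claw":0.6},
  {"offset":[0.01,0.02,1.0],"yaw":0,"claw":0.6},
])

```text
time: 24.98
ee_pos: [0.5898, 0.2244, 0.1588]
tcp_rot: [-179.9, -0.1, 165.5]
wrist_force: [0.7, -0.1, -0.5]
opening: 0.0343
grasp_force: 0.0
```

Request:
servo_tool([
  {"offset":[0,0,0.25],"yaw":0,"claw":0.6},
  {"offset":[0,0,0.5],"yaw":0,"claw":0.6},
  {"offset":[0,0,0.5],"yaw":0,"claw":0.6},
  {"offset":[0,0,0.5],"yaw":0,"claw":1},
  {"offset":[0,0,0.5],"yaw":0,"claw":1},
  {"offset":[0,0,0.5],"yaw":0,"claw":1},
  {"offset":[0,0,0.5],"yaw":0,"claw":1},
  {"offset":[0,0,0.5],"yaw":0,"claw":1},
])

```text
time: 25.98
ee_pos: [0.5913, 0.2252, 0.1124]
tcp_rot: [179.9, 0.1, 165.5]
wrist_force: [-0.2, -0.3, 6.4]
opening: 0.0096
grasp_force: 50.3
```

Request:
servo_tool([
  {"offset":[0,0,-0.2],"yaw":0,"claw":1},
  {"offset":[0,0,-0.4],"yaw":0,"claw":1},
  {"offset":[0,0,-0.7],"yaw":0,"claw":1},
  {"offset":[0,0,-1.0],"yaw":0,"claw":1},
])

```text
time: 26.48
ee_pos: [0.5905, 0.2249, 0.2119]
tcp_rot: [180.0, 0.0, 165.5]
wrist_force: [0.5, 0.1, 0.1]
opening: 0.0093
grasp_force: 49.5
```

Request:
servo_tool([
  {"offset":[0,0,-0.3],"yaw":0,"claw":1},
  {"offset":[0,0,-0.6],"yaw":0,"claw":1},
  {"offset":[0,0,-1.0],"yaw":0,"claw":1},
  {"offset":[0,0,-1.0],"yaw":0,"claw":1},
])

```text
time: 26.98
ee_pos: [0.5911, 0.2251, 0.3144]
tcp_rot: [179.8, 0.3, 165.5]
wrist_force: [0.5, 0.3, 0.5]
opening: 0.0094
grasp_force: 49.5
```

```bash
python3 - <<'E'
from h import *
s=fr(BT,BY,(.018,-.05));plan((s,.315,165.4),(s,.215,165.4))
E
```

```text
t 26.98 at [0.5911 0.2251 0.3144] rot [179.8   0.3 165.5] F [0.5 0.3 0.5] open 0.0094 grip 49.5
leg -> [ 0.5615 -0.3337  0.315 ] 165.4 total [-1.115 -5.484 -0.006] yaw 0.000 calls 6 each (if yaw unchanged) [-0.186 -0.914 -0.001]
leg -> [ 0.5615 -0.3337  0.215 ] 165.4 total [0. 0. 1.] yaw -0.000 calls 1
```

Request:
servo_tool([
  {"offset":[-0.06,-0.3,0],"yaw":0,"claw":1},
  {"offset":[-0.12,-0.6,0],"yaw":0,"claw":1},
  {"offset":[-0.19,-0.91,0],"yaw":0,"claw":1},
])

```text
time: 27.35
ee_pos: [0.5859, 0.1312, 0.3098]
tcp_rot: [-180.0, -0.0, 165.5]
wrist_force: [0.4, 0.9, 0.2]
opening: 0.0092
grasp_force: 49.5
```

Request:
servo_tool([
  {"offset":[-0.09,-0.45,0],"yaw":0,"claw":1},
  {"offset":[-0.18,-0.91,0],"yaw":0,"claw":1},
])

```text
time: 27.6
ee_pos: [0.5804, 0.0383, 0.3097]
tcp_rot: [-180.0, -0.0, 165.5]
wrist_force: [0.3, -0.5, -0.1]
opening: 0.0092
grasp_force: 49.5
```

Request:
servo_tool([
  {"offset":[-0.09,-0.45,0],"yaw":0,"claw":1},
  {"offset":[-0.19,-0.91,0],"yaw":0,"claw":1},
])

```text
time: 27.85
ee_pos: [0.5759, -0.0548, 0.3099]
tcp_rot: [180.0, -0.0, 165.5]
wrist_force: [0.2, -0.4, -0.9]
opening: 0.009
grasp_force: 49.5
```

Request:
servo_tool([
  {"offset":[-0.09,-0.45,0],"yaw":0,"claw":1},
  {"offset":[-0.18,-0.91,0],"yaw":0,"claw":1},
])

```text
time: 28.1
ee_pos: [0.5705, -0.1475, 0.3099]
tcp_rot: [180.0, -0.0, 165.5]
wrist_force: [0.3, -0.6, 0.1]
opening: 0.0091
grasp_force: 49.5
```

Request:
servo_tool([
  {"offset":[-0.09,-0.45,0],"yaw":0,"claw":1},
  {"offset":[-0.19,-0.91,0],"yaw":0,"claw":1},
])

```text
time: 28.35
ee_pos: [0.5661, -0.2403, 0.3099]
tcp_rot: [180.0, -0.0, 165.5]
wrist_force: [0.8, -0.2, -0.7]
opening: 0.0094
grasp_force: 49.5
```

Request:
servo_tool([
  {"offset":[-0.06,-0.3,0],"yaw":0,"claw":1},
  {"offset":[-0.12,-0.6,0],"yaw":0,"claw":1},
  {"offset":[-0.18,-0.92,0],"yaw":0,"claw":1},
  {"offset":[-0.18,-0.92,0],"yaw":0,"claw":1},
  {"offset":[-0.18,-0.92,0],"yaw":0,"claw":1},
])

```text
time: 28.98
ee_pos: [0.5607, -0.3321, 0.3099]
tcp_rot: [180.0, -0.0, 165.5]
wrist_force: [0.1, -1.3, 0.7]
opening: 0.0091
grasp_force: 49.5
```

```bash
python3 - <<'E'
from h import *
s=fr(BT,BY,(.018,-.05));plan((s,.215,165.4))
p,_=look("side","s3");cv2.imwrite("pics/c6.png",cv2.resize(p[60:240,280:480],None,fx=3,fy=3)[:,:,::-1])
E
```

```text
t 28.98 at [ 0.5607 -0.3321  0.3099] rot [180.   -0.  165.5] F [ 0.1 -1.3  0.7] open 0.0091 grip 49.5
leg -> [ 0.5615 -0.3337  0.215 ] 165.4 total [-0.011 -0.014  0.949] yaw 0.000 calls 1
```

View pics/c6.png

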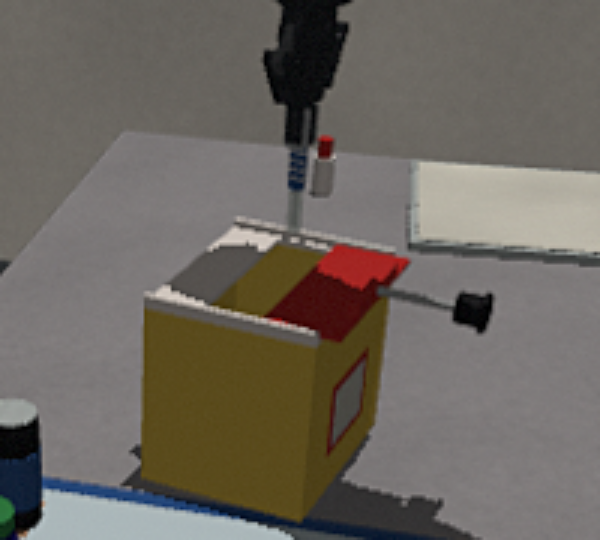

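The crop shows the scalpel hanging straight down at about (297,190), above the right part of the open slot. Lower, release, and go to the second.

Request:
servo_tool([
  {"offset":[-0.01,-0.01,0.3],"yaw":0,"claw":1},
  {"offset":[-0.01,-0.01,0.6],"yaw":0,"claw":1},
  {"offset":[-0.01,-0.01,0.95],"yaw":0,"claw":1},
  {"offset":[-0.01,-0.01,0.95],"yaw":0,"claw":1},
  {"offset":[-0.01,-0.01,0.95],"yaw":0,"claw":0.6},
  {"offset":[-0.01,-0.01,0.95],"yaw":0,"claw":0.6},
  {"offset":[-0.01,-0.01,0.95],"yaw":0,"claw":0.6},
  {"offset":[-0.01,-0.01,0.95],"yaw":0,"claw":0.6},
  {"offset":[0,0,0.5],"yaw":0,"claw":0.6},
  {"offset":[0,0,0.2],"yaw":0,"claw":0.6},
])

```text
time: 30.28
ee_pos: [0.5607, -0.3324, 0.2922]
tcp_rot: [-180.0, 0.1, 165.5]
wrist_force: [0.9, -0.5, -0.0]
opening: 0.0342
grasp_force: 0.0
```

Request:
servo_tool([
  {"offset":[0.09,0.5,0],"yaw":0,"claw":0.6},
  {"offset":[0.19,0.99,0],"yaw":0,"claw":0.6},
])

```text
time: 30.52
ee_pos: [0.5674, -0.2313, 0.2905]
tcp_rot: [180.0, 0.0, 165.4]
wrist_force: [0.3, 0.3, -0.6]
opening: 0.0341
grasp_force: 0.0
```

Request:
servo_tool([
  {"offset":[0.09,0.5,0],"yaw":0,"claw":0.6},
  {"offset":[0.18,0.99,0],"yaw":0,"claw":0.6},
])

```text
time: 30.78
ee_pos: [0.5746, -0.13, 0.2905]
tcp_rot: [180.0, 0.0, 165.5]
wrist_force: [0.6, 0.2, -0.2]
opening: 0.034
grasp_force: 0.0
```

Request:
servo_tool([
  {"offset":[0.09,0.5,0],"yaw":0,"claw":0.6},
  {"offset":[0.19,0.99,0],"yaw":0,"claw":0.6},
])

```text
time: 31.02
ee_pos: [0.581, -0.0293, 0.2905]
tcp_rot: [180.0, 0.0, 165.5]
wrist_force: [0.2, -0.1, -0.0]
opening: 0.0342
grasp_force: 0.0
```

Request:
servo_tool([
  {"offset":[0.09,0.5,0],"yaw":0,"claw":0.6},
  {"offset":[0.18,0.99,0],"yaw":0,"claw":0.6},
])

```text
time: 31.28
ee_pos: [0.5884, 0.071, 0.2906]
tcp_rot: [180.0, 0.0, 165.5]
wrist_force: [-0.1, -0.1, -0.5]
opening: 0.0343
grasp_force: 0.0
```

Request:
servo_tool([
  {"offset":[0.09,0.5,0],"yaw":0,"claw":0.6},
  {"offset":[0.19,0.99,0],"yaw":0,"claw":0.6},
])

```text
time: 31.52
ee_pos: [0.5949, 0.1717, 0.2905]
tcp_rot: [180.0, 0.0, 165.5]
wrist_force: [0.7, -0.7, -0.3]
opening: 0.0341
grasp_force: 0.0
```

Request:
servo_tool([
  {"offset":[0.09,0.5,0],"yaw":0,"claw":0.6},
  {"offset":[0.18,0.99,0],"yaw":0,"claw":0.6},
  {"offset":[0.18,0.99,0],"yaw":0,"claw":0.6},
  {"offset":[0.18,0.99,0],"yaw":0,"claw":0.6},
  {"offset":[0.18,0.99,0],"yaw":0,"claw":0.6},
  {"offset":[0.18,0.99,0],"yaw":0,"claw":0.6},
])

```text
time: 32.28
ee_pos: [0.6025, 0.2693, 0.2908]
tcp_rot: [180.0, 0.0, 165.4]
wrist_force: [0.7, 0.3, 0.1]
opening: 0.0343
grasp_force: 0.0
```

```bash
python3 - <<'E'
from h import *
plan(((.6033,.2723),.111,165.4))
E
```

```text
t 32.27 at [0.6025 0.2693 0.2908] rot [180.    0.  165.4] F [0.7 0.3 0.1] open 0.0343 grip 0.0
leg -> [0.6033 0.2723 0.111 ] 165.4 total [-0.     0.031  1.798] yaw -0.000 calls 2 each (if yaw unchanged) [-0.     0.016  0.899]
```

Request:
servo_tool([
  {"offset":[0,0.02,0.4],"yaw":0,"claw":0.6},
  {"offset":[0,0.03,0.8],"yaw":0,"claw":0.6},
  {"offset":[0,0.03,1.0],"yaw":0,"claw":0.6},
  {"offset":[0,0.03,1.0],"yaw":0,"claw":0.6},
])

```text
time: 32.78
ee_pos: [0.6025, 0.2723, 0.1889]
tcp_rot: [-179.9, -0.1, 165.4]
wrist_force: [-0.2, -0.2, 1.5]
opening: 0.0345
grasp_force: 0.0
```

Request:
servo_tool([
  {"offset":[0,0,0.4],"yaw":0,"claw":0.6},
  {"offset":[0,0,0.8],"yaw":0,"claw":0.6},
  {"offset":[0,0,0.8],"yaw":0,"claw":0.6},
  {"offset":[0,0,0.8],"yaw":0,"claw":1},
  {"offset":[0,0,0.8],"yaw":0,"claw":1},
  {"offset":[0,0,0.8],"yaw":0,"claw":1},
  {"offset":[0,0,0.8],"yaw":0,"claw":1},
  {"offset":[0,0,0.8],"yaw":0,"claw":1},
])

```text
time: 33.78
ee_pos: [0.6042, 0.2737, 0.1134]
tcp_rot: [179.8, 0.2, 165.5]
wrist_force: [-0.4, 0.3, 6.8]
opening: 0.0093
grasp_force: 50.7
```

Request:
servo_tool([
  {"offset":[0,0,-0.2],"yaw":0,"claw":1},
  {"offset":[0,0,-0.4],"yaw":0,"claw":1},
  {"offset":[0,0,-0.7],"yaw":0,"claw":1},
  {"offset":[0,0,-1.0],"yaw":0,"claw":1},
])

```text
time: 34.28
ee_pos: [0.6032, 0.2733, 0.2127]
tcp_rot: [179.9, 0.1, 165.5]
wrist_force: [0.1, -0.0, -1.0]
opening: 0.0092
grasp_force: 49.8
```

Request:
servo_tool([
  {"offset":[0,0,-0.3],"yaw":0,"claw":1},
  {"offset":[0,0,-0.6],"yaw":0,"claw":1},
  {"offset":[0,0,-1.0],"yaw":0,"claw":1},
  {"offset":[0,0,-1.0],"yaw":0,"claw":1},
])

```text
time: 34.78
ee_pos: [0.6036, 0.2735, 0.3152]
tcp_rot: [179.7, 0.3, 165.5]
wrist_force: [0.6, -0.2, -1.8]
opening: 0.0089
grasp_force: 49.8
```

Request:
servo_tool([
  {"offset":[-0.06,-0.3,0],"yaw":0,"claw":1},
  {"offset":[-0.12,-0.6,0],"yaw":0,"claw":1},
  {"offset":[-0.18,-0.91,0],"yaw":0,"claw":1},
])

```text
time: 35.15
ee_pos: [0.5974, 0.1798, 0.3102]
tcp_rot: [180.0, 0.0, 165.5]
wrist_force: [-1.0, -0.5, -0.2]
opening: 0.0094
grasp_force: 49.8
```

Request:
servo_tool([
  {"offset":[-0.09,-0.45,0],"yaw":0,"claw":1},
  {"offset":[-0.18,-0.91,0],"yaw":0,"claw":1},
])

```text
time: 35.4
ee_pos: [0.5919, 0.0869, 0.3102]
tcp_rot: [180.0, 0.0, 165.5]
wrist_force: [0.6, -0.4, 0.1]
opening: 0.009
grasp_force: 49.8
```

Request:
servo_tool([
  {"offset":[-0.09,-0.45,0],"yaw":0,"claw":1},
  {"offset":[-0.19,-0.91,0],"yaw":0,"claw":1},
])

```text
time: 35.65
ee_pos: [0.5875, -0.0062, 0.3104]
tcp_rot: [180.0, 0.0, 165.5]
wrist_force: [0.9, -1.2, 0.6]
opening: 0.0094
grasp_force: 49.8
```

Request:
servo_tool([
  {"offset":[-0.09,-0.45,0],"yaw":0,"claw":1},
  {"offset":[-0.18,-0.91,0],"yaw":0,"claw":1},
])

```text
time: 35.9
ee_pos: [0.5821, -0.0988, 0.3104]
tcp_rot: [180.0, 0.0, 165.5]
wrist_force: [0.4, -0.0, 0.3]
opening: 0.0091
grasp_force: 49.8
```

Request:
servo_tool([
  {"offset":[-0.09,-0.45,0],"yaw":0,"claw":1},
  {"offset":[-0.18,-0.91,0],"yaw":0,"claw":1},
])

```text
time: 36.15
ee_pos: [0.5767, -0.1915, 0.3104]
tcp_rot: [180.0, 0.0, 165.5]
wrist_force: [0.8, 0.6, -0.3]
opening: 0.0091
grasp_force: 49.8
```

Request:
servo_tool([
  {"offset":[-0.06,-0.3,0],"yaw":0,"claw":1},
  {"offset":[-0.12,-0.6,0],"yaw":0,"claw":1},
  {"offset":[-0.18,-0.91,0],"yaw":0,"claw":1},
  {"offset":[-0.18,-0.91,0],"yaw":0,"claw":1},
  {"offset":[-0.18,-0.91,0],"yaw":0,"claw":1},
])

```text
time: 36.78
ee_pos: [0.5716, -0.2823, 0.3102]
tcp_rot: [180.0, -0.0, 165.5]
wrist_force: [-0.3, 0.3, 0.0]
opening: 0.0092
grasp_force: 49.8
```

```bash
cat >> h.py <<'E'
def held():
    "blue/clear under gripper in side view: projected blue points below TCP, by depth"
    p,d=look("side","tmp");H=hsv(p);h,s,v=[H[:,:,i].astype(int) for i in range(3)]
    b=(h>100)&(h<125)&(s>90)&(v>30);uv=np.argwhere(b)[:,::-1];o,r=ray("side",uv)
    W=o+r*d[b][:,None];t=get_obs()['ee_pos'];k=(np.hypot(*(W[:,:2]-t[:2]).T)<.03)&(W[:,2]<t[2]-.01)&(W[:,2]>t[2]-.13)
    print("blue below tcp:",k.sum(), "" if k.sum()==0 else (W[k].min(0).round(3),W[k].max(0).round(3)))
E
python3 - <<'E'
from h import *
s=fr(BT,BY,(.018,0));plan((s,.215,165.4));held()
E
```

```text
t 36.77 at [ 0.5716 -0.2823  0.3102] rot [180.   -0.  165.5] F [-0.3  0.3  0. ] open 0.0092 grip 49.8
leg -> [ 0.5716 -0.2848  0.215 ] 165.4 total [-0.006 -0.024  0.952] yaw 0.000 calls 1 
blue below tcp: 33 (array([ 0.565, -0.281,  0.249]), array([ 0.578, -0.271,  0.284]))
```

Request:
servo_tool([
  {"offset":[0,-0.02,0.3],"yaw":0,"claw":1},
  {"offset":[0,-0.02,0.6],"yaw":0,"claw":1},
  {"offset":[0,-0.02,0.95],"yaw":0,"claw":1},
  {"offset":[0,-0.02,0.95],"yaw":0,"claw":1},
  {"offset":[0,-0.02,0.95],"yaw":0,"claw":0.6},
  {"offset":[0,-0.02,0.95],"yaw":0,"claw":0.6},
  {"offset":[0,-0.02,0.95],"yaw":0,"claw":0.6},
  {"offset":[0,-0.02,0.95],"yaw":0,"claw":0.6},
  {"offset":[0,0,0.5],"yaw":0,"claw":0.6},
  {"offset":[0,0,0.3],"yaw":0,"claw":0.6},
])

```text
time: 38.08
ee_pos: [0.5718, -0.2826, 0.2828]
tcp_rot: [-180.0, 0.1, 165.5]
wrist_force: [-0.3, 0.4, 0.2]
opening: 0.0344
grasp_force: 0.0
```

Request:
servo_tool([
  {"offset":[0.09,0.5,0],"yaw":0,"claw":0.6},
  {"offset":[0.18,0.99,0],"yaw":0,"claw":0.6},
])

```text
time: 38.33
ee_pos: [0.5791, -0.1816, 0.2805]
tcp_rot: [180.0, 0.0, 165.4]
wrist_force: [1.6, 0.9, 0.1]
opening: 0.0344
grasp_force: 0.0
```

Request:
servo_tool([
  {"offset":[0.09,0.5,0],"yaw":0,"claw":0.6},
  {"offset":[0.18,0.99,0],"yaw":0,"claw":0.6},
])

```text
time: 38.58
ee_pos: [0.5864, -0.0804, 0.2805]
tcp_rot: [180.0, 0.0, 165.5]
wrist_force: [0.9, -0.1, -0.6]
opening: 0.0347
grasp_force: 0.0
```

Request:
servo_tool([
  {"offset":[0.09,0.5,0],"yaw":0,"claw":0.6},
  {"offset":[0.18,0.99,0],"yaw":0,"claw":0.6},
])

```text
time: 38.83
ee_pos: [0.5938, 0.02, 0.2806]
tcp_rot: [180.0, 0.0, 165.5]
wrist_force: [0.1, 0.2, 0.9]
opening: 0.034
grasp_force: 0.0
```

Request:
servo_tool([
  {"offset":[0.09,0.5,0],"yaw":0,"claw":0.6},
  {"offset":[0.18,0.99,0],"yaw":0,"claw":0.6},
])

```text
time: 39.08
ee_pos: [0.6012, 0.1204, 0.2806]
tcp_rot: [180.0, 0.0, 165.5]
wrist_force: [1.1, 0.3, 0.5]
opening: 0.0339
grasp_force: 0.0
```

Request:
servo_tool([
  {"offset":[0.09,0.5,0],"yaw":0,"claw":0.6},
  {"offset":[0.18,0.99,0],"yaw":0,"claw":0.6},
])

```text
time: 39.33
ee_pos: [0.6086, 0.2208, 0.2805]
tcp_rot: [180.0, 0.0, 165.5]
wrist_force: [1.5, 1.1, 0.2]
opening: 0.0341
grasp_force: 0.0
```

Request:
servo_tool([
  {"offset":[0.09,0.5,0],"yaw":0,"claw":0.6},
  {"offset":[0.19,1.0,0],"yaw":0,"claw":0.6},
  {"offset":[0.19,1.0,0],"yaw":0,"claw":0.6},
  {"offset":[0.19,1.0,0],"yaw":0,"claw":0.6},
  {"offset":[0.19,1.0,0],"yaw":0,"claw":0.6},
  {"offset":[0.19,1.0,0],"yaw":0,"claw":0.6},
])

```text
time: 40.08
ee_pos: [0.6156, 0.3196, 0.2809]
tcp_rot: [180.0, 0.0, 165.4]
wrist_force: [-0.8, 0.3, 0.2]
opening: 0.0341
grasp_force: 0.0
```

```bash
python3 - <<'E'
from h import *
plan(((.6162,.3207),.111,165.4));look("top","t4")
E
```

```text
t 40.08 at [0.6156 0.3196 0.2809] rot [180.    0.  165.4] F [-0.8  0.3  0.2] open 0.0341 grip 0.0
leg -> [0.6162 0.3207 0.111 ] 165.4 total [-0.003  0.013  1.699] yaw -0.000 calls 2 each (if yaw unchanged) [-0.002  0.006  0.85 ]
```

View pics/t4.png

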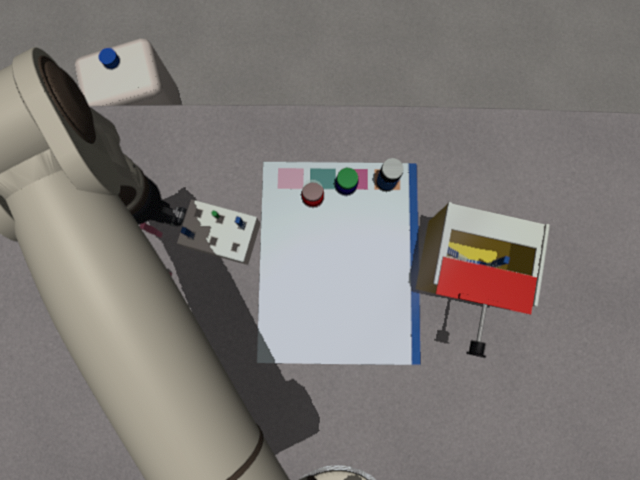

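The top view shows two scalpels left in the holder, (187,231) and (239,221), the marker at (215,215), blue handles inside the bin at (490,260), and the jars and can unmoved. Next, check the pink one's clearance.

```bash
python3 - <<'E'
from h import *
p=cv2.imread("pics/top0.png")[:,:,::-1].copy();q=cv2.imread("pics/side0.png")[:,:,::-1].copy()
for n,im in(("top",p),("side",q)):
    H=hsv(im);h,s,v=[H[:,:,i].astype(int) for i in range(3)]
    D=np.load(f"{n}0_d.npy");m0=((h>160)|(h<4))&(s>70)&(v>60)
    for c,st,m in blobs(m0,15):
        if (n=="top" and c[0]<175) or (n=="side" and c[1]>340):
            uv=np.argwhere(m)[:,::-1];o,r=ray(n,uv);d=D[m];W=(o+r*d[:,None])[d>0];print(n,c.round(0),W.min(0).round(3),W.max(0).round(3),"top pt",W[W[:,2]>W[:,2].max()-.01].mean(0).round(3))
E
```

```text
top [146. 227.] [0.621 0.406 0.059] [0.635 0.418 0.124] top pt [0.628 0.413 0.12 ]
top [157. 270.] [ 0.533  0.378 -0.001] [0.546 0.435 0.123] top pt [0.538 0.385 0.12 ]
side [311. 376.] [ 0.53   0.38  -0.001] [0.544 0.397 0.123] top pt [0.537 0.389 0.119]
side [255. 376.] [ 0.62   0.343 -0.002] [0.653 0.422 0.122] top pt [0.627 0.416 0.118]
```

Request:
servo_tool([
  {"offset":[0,0.01,0.4],"yaw":0,"claw":0.6},
  {"offset":[0,0.01,0.8],"yaw":0,"claw":0.6},
  {"offset":[0,0.01,1.0],"yaw":0,"claw":0.6},
  {"offset":[0,0.01,1.0],"yaw":0,"claw":0.6},
])

```text
time: 40.62
ee_pos: [0.615, 0.3208, 0.1788]
tcp_rot: [-179.9, -0.1, 165.4]
wrist_force: [0.8, 0.1, 0.6]
opening: 0.0339
grasp_force: 0.0
```

Request:
servo_tool([
  {"offset":[0,0,0.35],"yaw":0,"claw":0.6},
  {"offset":[0,0,0.7],"yaw":0,"claw":0.6},
  {"offset":[0,0,0.7],"yaw":0,"claw":0.6},
  {"offset":[0,0,0.7],"yaw":0,"claw":1},
  {"offset":[0,0,0.7],"yaw":0,"claw":1},
  {"offset":[0,0,0.7],"yaw":0,"claw":1},
  {"offset":[0,0,0.7],"yaw":0,"claw":1},
  {"offset":[0,0,0.7],"yaw":0,"claw":1},
])

```text
time: 41.62
ee_pos: [0.6166, 0.3222, 0.1131]
tcp_rot: [179.8, 0.2, 165.5]
wrist_force: [0.2, -0.6, 7.2]
opening: 0.0096
grasp_force: 50.9
```

Request:
servo_tool([
  {"offset":[0,0,-0.2],"yaw":0,"claw":1},
  {"offset":[0,0,-0.4],"yaw":0,"claw":1},
  {"offset":[0,0,-0.7],"yaw":0,"claw":1},
  {"offset":[0,0,-1.0],"yaw":0,"claw":1},
])

```text
time: 42.12
ee_pos: [0.6157, 0.3217, 0.2123]
tcp_rot: [180.0, 0.1, 165.5]
wrist_force: [-0.3, 0.8, -0.1]
opening: 0.0093
grasp_force: 49.9
```

Request:
servo_tool([
  {"offset":[0,0,-0.3],"yaw":0,"claw":1},
  {"offset":[0,0,-0.6],"yaw":0,"claw":1},
  {"offset":[0,0,-1.0],"yaw":0,"claw":1},
  {"offset":[0,0,-1.0],"yaw":0,"claw":1},
])

```text
time: 42.62
ee_pos: [0.6161, 0.3219, 0.315]
tcp_rot: [179.7, 0.3, 165.5]
wrist_force: [0.1, 0.3, -0.9]
opening: 0.0093
grasp_force: 49.9
```

Request:
servo_tool([
  {"offset":[-0.06,-0.3,0],"yaw":0,"claw":1},
  {"offset":[-0.12,-0.6,0],"yaw":0,"claw":1},
  {"offset":[-0.18,-0.93,0],"yaw":0,"claw":1},
])

```text
time: 43.0
ee_pos: [0.6095, 0.2263, 0.3098]
tcp_rot: [-180.0, -0.0, 165.5]
wrist_force: [0.1, 0.4, 0.5]
opening: 0.009
grasp_force: 49.9
```

Request:
servo_tool([
  {"offset":[-0.09,-0.45,0],"yaw":0,"claw":1},
  {"offset":[-0.18,-0.93,0],"yaw":0,"claw":1},
])

```text
time: 43.25
ee_pos: [0.6034, 0.1314, 0.3099]
tcp_rot: [-180.0, -0.0, 165.5]
wrist_force: [0.4, 0.2, 0.5]
opening: 0.0091
grasp_force: 49.9
```

Request:
servo_tool([
  {"offset":[-0.09,-0.45,0],"yaw":0,"claw":1},
  {"offset":[-0.18,-0.93,0],"yaw":0,"claw":1},
])

```text
time: 43.5
ee_pos: [0.5975, 0.0366, 0.3101]
tcp_rot: [180.0, 0.0, 165.5]
wrist_force: [1.0, -0.4, -0.2]
opening: 0.0092
grasp_force: 49.9
```

Request:
servo_tool([
  {"offset":[-0.09,-0.45,0],"yaw":0,"claw":1},
  {"offset":[-0.18,-0.93,0],"yaw":0,"claw":1},
])

```text
time: 43.75
ee_pos: [0.5916, -0.0579, 0.3101]
tcp_rot: [180.0, 0.0, 165.5]
wrist_force: [-0.5, -0.0, -0.9]
opening: 0.0098
grasp_force: 49.9
```

Request:
servo_tool([
  {"offset":[-0.09,-0.45,0],"yaw":0,"claw":1},
  {"offset":[-0.18,-0.93,0],"yaw":0,"claw":1},
])

```text
time: 44.0
ee_pos: [0.5857, -0.1524, 0.3101]
tcp_rot: [180.0, 0.0, 165.5]
wrist_force: [0.4, 0.4, -0.2]
opening: 0.0094
grasp_force: 49.9
```

Request:
servo_tool([
  {"offset":[-0.06,-0.3,0],"yaw":0,"claw":1},
  {"offset":[-0.12,-0.6,0],"yaw":0,"claw":1},
  {"offset":[-0.18,-0.93,0],"yaw":0,"claw":1},
  {"offset":[-0.18,-0.93,0],"yaw":0,"claw":1},
  {"offset":[-0.18,-0.93,0],"yaw":0,"claw":1},
])

```text
time: 44.62
ee_pos: [0.5801, -0.2452, 0.3101]
tcp_rot: [180.0, -0.0, 165.5]
wrist_force: [-0.0, 0.7, 0.4]
opening: 0.0096
grasp_force: 49.9
```

```bash
python3 - <<'E'
from h import *
s=fr(BT,BY,(.018,.04));plan((s,.215,165.4));held()
E
```

```text
t 44.62 at [ 0.5801 -0.2452  0.3101] rot [180.   -0.  165.5] F [-0.   0.7  0.4] open 0.0096 grip 49.9
leg -> [ 0.5797 -0.2456  0.215 ] 165.4 total [ 0.003 -0.005  0.951] yaw 0.000 calls 1 
blue below tcp: 35 (array([ 0.574, -0.245,  0.25 ]), array([ 0.586, -0.233,  0.282]))
```

Request:
servo_tool([
  {"offset":[0,-0.01,0.3],"yaw":0,"claw":1},
  {"offset":[0,-0.01,0.6],"yaw":0,"claw":1},
  {"offset":[0,-0.01,0.95],"yaw":0,"claw":1},
  {"offset":[0,-0.01,0.95],"yaw":0,"claw":1},
  {"offset":[0,-0.01,0.95],"yaw":0,"claw":0.6},
  {"offset":[0,-0.01,0.95],"yaw":0,"claw":0.6},
  {"offset":[0,-0.01,0.95],"yaw":0,"claw":0.6},
  {"offset":[0,-0.01,0.95],"yaw":0,"claw":0.6},
  {"offset":[0,0,0.5],"yaw":0,"claw":0.6},
  {"offset":[0,0,0.3],"yaw":0,"claw":0.6},
])

```text
time: 45.92
ee_pos: [0.5804, -0.2457, 0.2828]
tcp_rot: [-180.0, 0.1, 165.5]
wrist_force: [0.9, -0.2, -0.1]
opening: 0.0342
grasp_force: 0.0
```

Request:
servo_tool([
  {"offset":[0.06,0.46,0],"yaw":0,"claw":0.6},
  {"offset":[0.12,0.91,0],"yaw":0,"claw":0.6},
])

```text
time: 46.18
ee_pos: [0.5916, -0.1539, 0.2806]
tcp_rot: [180.0, 0.0, 165.4]
wrist_force: [-0.3, -0.1, 0.7]
opening: 0.0339
grasp_force: 0.0
```

Request:
servo_tool([
  {"offset":[0.06,0.46,0],"yaw":0,"claw":0.6},
  {"offset":[0.11,0.91,0],"yaw":0,"claw":0.6},
])

```text
time: 46.42
ee_pos: [0.6036, -0.0622, 0.2805]
tcp_rot: [180.0, 0.0, 165.5]
wrist_force: [1.4, -0.0, -1.1]
opening: 0.0345
grasp_force: 0.0
```

Request:
servo_tool([
  {"offset":[0.06,0.46,0],"yaw":0,"claw":0.6},
  {"offset":[0.12,0.91,0],"yaw":0,"claw":0.6},
])

```text
time: 46.68
ee_pos: [0.6149, 0.0289, 0.2805]
tcp_rot: [180.0, 0.0, 165.5]
wrist_force: [-0.2, 0.2, -0.5]
opening: 0.0339
grasp_force: 0.0
```

Request:
servo_tool([
  {"offset":[0.06,0.46,0],"yaw":0,"claw":0.6},
  {"offset":[0.11,0.92,0],"yaw":0,"claw":0.6},
])

```text
time: 46.92
ee_pos: [0.6273, 0.1208, 0.2806]
tcp_rot: [180.0, 0.0, 165.5]
wrist_force: [1.2, -0.6, 0.0]
opening: 0.0344
grasp_force: 0.0
```

Request:
servo_tool([
  {"offset":[0.06,0.46,0],"yaw":0,"claw":0.6},
  {"offset":[0.12,0.92,0],"yaw":0,"claw":0.6},
  {"offset":[0.12,0.92,0],"yaw":0,"claw":0.6},
  {"offset":[0.12,0.92,0],"yaw":0,"claw":0.6},
  {"offset":[0.12,0.92,0],"yaw":0,"claw":0.6},
  {"offset":[0.12,0.92,0],"yaw":0,"claw":0.6},
])

```text
time: 47.68
ee_pos: [0.6388, 0.2103, 0.2807]
tcp_rot: [180.0, 0.0, 165.4]
wrist_force: [0.1, 0.1, 0.4]
opening: 0.034
grasp_force: 0.0
```

```bash
python3 - <<'E'
from h import *
plan(((.639,.2117),.111,165.4))
E
```

```text
t 47.67 at [0.6388 0.2103 0.2807] rot [180.    0.  165.4] F [0.1 0.1 0.4] open 0.0340 grip 0.0
leg -> [0.639  0.2117 0.111 ] 165.4 total [1.000e-03 1.400e-02 1.697e+00] yaw -0.000 calls 2 each (if yaw unchanged) [0.001 0.007 0.849]
```

Request:
servo_tool([
  {"offset":[0,0.01,0.4],"yaw":0,"claw":0.6},
  {"offset":[0,0.01,0.8],"yaw":0,"claw":0.6},
  {"offset":[0,0.01,1.0],"yaw":0,"claw":0.6},
  {"offset":[0,0.01,1.0],"yaw":0,"claw":0.6},
])

```text
time: 48.18
ee_pos: [0.6382, 0.2115, 0.1788]
tcp_rot: [-179.9, -0.1, 165.4]
wrist_force: [0.6, 0.5, 0.8]
opening: 0.0341
grasp_force: 0.0
```

Request:
servo_tool([
  {"offset":[0,0,0.35],"yaw":0,"claw":0.6},
  {"offset":[0,0,0.7],"yaw":0,"claw":0.6},
  {"offset":[0,0,0.7],"yaw":0,"claw":0.6},
  {"offset":[0,0,0.7],"yaw":0,"claw":1},
  {"offset":[0,0,0.7],"yaw":0,"claw":1},
  {"offset":[0,0,0.7],"yaw":0,"claw":1},
  {"offset":[0,0,0.7],"yaw":0,"claw":1},
  {"offset":[0,0,0.7],"yaw":0,"claw":1},
])

```text
time: 49.18
ee_pos: [0.6399, 0.2127, 0.1131]
tcp_rot: [179.9, 0.2, 165.5]
wrist_force: [-0.4, -0.0, 6.5]
opening: 0.0091
grasp_force: 50.6
```

Request:
servo_tool([
  {"offset":[0,0,-0.2],"yaw":0,"claw":1},
  {"offset":[0,0,-0.4],"yaw":0,"claw":1},
  {"offset":[0,0,-0.7],"yaw":0,"claw":1},
  {"offset":[0,0,-1.0],"yaw":0,"claw":1},
])

```text
time: 49.68
ee_pos: [0.639, 0.2123, 0.2124]
tcp_rot: [180.0, 0.1, 165.5]
wrist_force: [1.3, -0.1, -1.0]
opening: 0.009
grasp_force: 49.6
```

Request:
servo_tool([
  {"offset":[0,0,-0.3],"yaw":0,"claw":1},
  {"offset":[0,0,-0.6],"yaw":0,"claw":1},
  {"offset":[0,0,-1.0],"yaw":0,"claw":1},
  {"offset":[0,0,-1.0],"yaw":0,"claw":1},
])

```text
time: 50.18
ee_pos: [0.6395, 0.2125, 0.315]
tcp_rot: [179.8, 0.3, 165.5]
wrist_force: [0.9, -0.1, 0.2]
opening: 0.0094
grasp_force: 49.6
```

Request:
servo_tool([
  {"offset":[-0.03,-0.3,0],"yaw":0,"claw":1},
  {"offset":[-0.07,-0.6,0],"yaw":0,"claw":1},
  {"offset":[-0.1,-0.86,0],"yaw":0,"claw":1},
])

```text
time: 50.55
ee_pos: [0.6268, 0.1256, 0.3101]
tcp_rot: [-180.0, -0.0, 165.5]
wrist_force: [0.1, 0.2, -0.6]
opening: 0.0093
grasp_force: 49.6
```

Request:
servo_tool([
  {"offset":[-0.05,-0.43,0],"yaw":0,"claw":1},
  {"offset":[-0.1,-0.86,0],"yaw":0,"claw":1},
])

```text
time: 50.8
ee_pos: [0.6147, 0.0397, 0.31]
tcp_rot: [-180.0, -0.0, 165.5]
wrist_force: [0.8, -0.4, 0.2]
opening: 0.0091
grasp_force: 49.6
```

Request:
servo_tool([
  {"offset":[-0.05,-0.43,0],"yaw":0,"claw":1},
  {"offset":[-0.1,-0.86,0],"yaw":0,"claw":1},
])

```text
time: 51.05
ee_pos: [0.6028, -0.0463, 0.3102]
tcp_rot: [180.0, 0.0, 165.5]
wrist_force: [-0.0, -0.6, -0.6]
opening: 0.0095
grasp_force: 49.6
```

Request:
servo_tool([
  {"offset":[-0.05,-0.43,0],"yaw":0,"claw":1},
  {"offset":[-0.1,-0.86,0],"yaw":0,"claw":1},
])

```text
time: 51.3
ee_pos: [0.5909, -0.132, 0.3102]
tcp_rot: [-180.0, 0.0, 165.5]
wrist_force: [0.4, 0.1, -1.2]
opening: 0.0097
grasp_force: 49.6
```

Request:
servo_tool([
  {"offset":[-0.05,-0.43,0],"yaw":0,"claw":1},
  {"offset":[-0.1,-0.86,0],"yaw":0,"claw":1},
])

```text
time: 51.55
ee_pos: [0.579, -0.2178, 0.3102]
tcp_rot: [180.0, 0.0, 165.5]
wrist_force: [0.1, -0.8, 0.1]
opening: 0.0093
grasp_force: 49.6
```

Request:
servo_tool([
  {"offset":[-0.03,-0.3,0],"yaw":0,"claw":1},
  {"offset":[-0.07,-0.6,0],"yaw":0,"claw":1},
  {"offset":[-0.11,-0.87,0],"yaw":0,"claw":1},
  {"offset":[-0.11,-0.87,0],"yaw":0,"claw":1},
  {"offset":[-0.11,-0.87,0],"yaw":0,"claw":1},
])

```text
time: 52.18
ee_pos: [0.5683, -0.303, 0.3102]
tcp_rot: [180.0, -0.0, 165.5]
wrist_force: [-0.3, -0.0, 0.3]
opening: 0.0094
grasp_force: 49.6
```

```bash
python3 - <<'E'
from h import *
s=fr(BT,BY,(.018,-.02));plan((s,.215,165.4));held()
E
```

```text
t 52.17 at [ 0.5683 -0.303   0.3102] rot [180.   -0.  165.5] F [-0.3 -0.   0.3] open 0.0094 grip 49.6
leg -> [ 0.5676 -0.3043  0.215 ] 165.4 total [ 0.004 -0.015  0.952] yaw 0.000 calls 1 
blue below tcp: 34 (array([ 0.561, -0.301,  0.25 ]), array([ 0.573, -0.292,  0.283]))
```

Request:
servo_tool([
  {"offset":[0,-0.01,0.3],"yaw":0,"claw":1},
  {"offset":[0,-0.01,0.6],"yaw":0,"claw":1},
  {"offset":[0,-0.01,0.95],"yaw":0,"claw":1},
  {"offset":[0,-0.01,0.95],"yaw":0,"claw":1},
  {"offset":[0,-0.01,0.95],"yaw":0,"claw":0.6},
  {"offset":[0,-0.01,0.95],"yaw":0,"claw":0.6},
  {"offset":[0,-0.01,0.95],"yaw":0,"claw":0.6},
  {"offset":[0,-0.01,0.95],"yaw":0,"claw":0.6},
  {"offset":[0,0,0.5],"yaw":0,"claw":0.6},
  {"offset":[0,0,0.3],"yaw":0,"claw":0.6},
])

```text
time: 53.48
ee_pos: [0.5685, -0.3035, 0.2828]
tcp_rot: [-180.0, 0.1, 165.5]
wrist_force: [0.5, -0.2, 0.2]
opening: 0.0342
grasp_force: 0.0
```

Request:
servo_tool([
  {"offset":[0.45,0.02,0],"yaw":0,"claw":0.4},
  {"offset":[0.9,0.04,0],"yaw":0,"claw":0.4},
])

```text
time: 53.72
ee_pos: [0.4816, -0.2769, 0.28]
tcp_rot: [180.0, -0.0, 165.5]
wrist_force: [-0.3, 0.3, 0.2]
opening: 0.0514
grasp_force: 0.0
```

Request:
servo_tool([
  {"offset":[0.45,0.02,0],"yaw":-0.016,"claw":0.4},
  {"offset":[0.9,0.04,0],"yaw":-0.016,"claw":0.4},
  {"offset":[0.9,0.04,0],"yaw":-0.016,"claw":0.4},
  {"offset":[0.9,0.04,0],"yaw":-0.016,"claw":0.4},
  {"offset":[0.9,0.04,0],"yaw":-0.016,"claw":0.4},
])

```text
time: 54.35
ee_pos: [0.3968, -0.2508, 0.28]
tcp_rot: [180.0, -0.0, 168.4]
wrist_force: [-0.2, -0.3, -0.3]
opening: 0.0513
grasp_force: 0.0
```

```bash
python3 - <<'E'
from h import *
plan(((.3954,-.2492),.193,168.3));p,_=look("top","t5")
a=cv2.resize(p[170:360,420:570],None,fx=2.6,fy=2.6);b=cv2.resize(p[170:360,130:280],None,fx=2.6,fy=2.6)
cv2.imwrite("pics/c7.png",np.hstack([b,a])[:,:,::-1])
E
```

```text
t 54.35 at [ 0.3968 -0.2508  0.28  ] rot [180.   -0.  168.4] F [-0.2 -0.3 -0.3] open 0.0513 grip 0.0
leg -> [ 0.3954 -0.2492  0.193 ] 168.3 total [0.017 0.013 0.87 ] yaw 0.000 calls 1
```

View pics/c7.png

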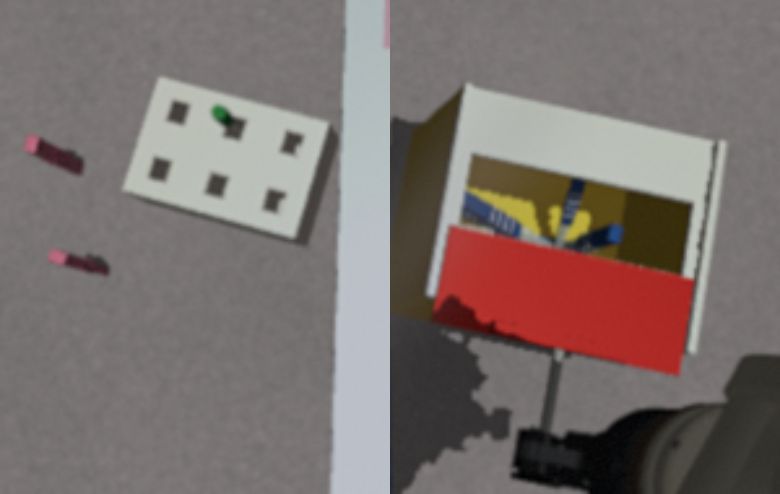

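The holder now holds only the marker, at (222,114) in the crop. The scalpels lie inside the bin, with handles at (490,210), (573,200) and (600,235), all below the lid. Close the gate.

Request:
servo_tool([
  {"offset":[0.02,0.01,0.4],"yaw":0,"claw":0.4},
  {"offset":[0.02,0.01,0.87],"yaw":0,"claw":0.4},
  {"offset":[0.02,0.01,0.87],"yaw":0,"claw":0.4},
  {"offset":[0.02,0.01,0.87],"yaw":0,"claw":0.4},
])

```text
time: 54.9
ee_pos: [0.395, -0.2495, 0.1949]
tcp_rot: [-180.0, 0.1, 168.4]
wrist_force: [0.7, 0.1, 0.5]
opening: 0.0514
grasp_force: 0.0
```

Request:
servo_tool([
  {"offset":[0,0,0],"yaw":0,"claw":1},
  {"offset":[0,0,0],"yaw":0,"claw":1},
  {"offset":[0,0,0],"yaw":0,"claw":1},
  {"offset":[0,0,0],"yaw":0,"claw":1},
  {"offset":[0,0,0],"yaw":0,"claw":1},
], squeeze=60)

```text
time: 55.52
ee_pos: [0.3954, -0.2486, 0.1956]
tcp_rot: [179.9, 0.2, 168.4]
wrist_force: [1.3, 6.3, 7.8]
opening: 0.0262
grasp_force: 58.8
```

Request:
servo_tool([
  {"offset":[-0.1,0,0],"yaw":0,"claw":1},
  {"offset":[-0.2,0,0],"yaw":0,"claw":1},
  {"offset":[-0.3,0,0],"yaw":0,"claw":1},
  {"offset":[-0.4,0,0],"yaw":0,"claw":1},
  {"offset":[-0.5,0,0],"yaw":0,"claw":1},
  {"offset":[-0.6,0,0],"yaw":0,"claw":1},
  {"offset":[-0.66,0,0],"yaw":0,"claw":1},
  {"offset":[-0.66,0,0],"yaw":0,"claw":1},
  {"offset":[-0.66,0,0],"yaw":0,"claw":1},
])

```text
time: 56.65
ee_pos: [0.4591, -0.2621, 0.1957]
tcp_rot: [180.0, 0.1, 168.4]
wrist_force: [-5.3, 5.8, 9.0]
opening: 0.0262
grasp_force: 59.6
```

```bash
python3 - <<'E'
from h import *
plan((fr(BT,BY,(-.097,0)),.193,168.3))
E
```

```text
t 56.65 at [ 0.4591 -0.2621  0.1957] rot [1.800e+02 1.000e-01 1.684e+02] F [-5.3  5.8  9. ] open 0.0262 grip 59.6
leg -> [ 0.459  -0.2614  0.193 ] 168.3 total [0.002 0.006 0.027] yaw 0.000 calls 1
```

Request:
servo_tool([
  {"offset":[0,0,0],"yaw":0,"claw":0.4},
  {"offset":[0,0,0],"yaw":0,"claw":0.4},
  {"offset":[0,0,0],"yaw":0,"claw":0.4},
  {"offset":[0,0,0],"yaw":0,"claw":0.4},
  {"offset":[0,0,-0.4],"yaw":0,"claw":0.4},
  {"offset":[0,0,-0.8],"yaw":0,"claw":0.4},
  {"offset":[0,0,-0.8],"yaw":0,"claw":0.4},
])

```text
time: 57.52
ee_pos: [0.4598, -0.263, 0.2764]
tcp_rot: [-179.9, 0.3, 168.4]
wrist_force: [0.5, -0.4, -1.4]
opening: 0.0511
grasp_force: 0.0
```

Request:
servo_tool([
  {"offset":[0.5,0,0],"yaw":0,"claw":0.4},
  {"offset":[1.0,0,-0.2],"yaw":0,"claw":0.4},
  {"offset":[1.0,0,-0.2],"yaw":0,"claw":0.4},
  {"offset":[1.0,0,-0.2],"yaw":0,"claw":0.4},
])

```text
time: 58.02
ee_pos: [0.3612, -0.2424, 0.2927]
tcp_rot: [180.0, 0.0, 168.3]
wrist_force: [0.5, 0.7, -0.1]
opening: 0.0511
grasp_force: 0.0
```

```bash
python3 - <<'E'
from h import *
p,_=look("top","t6")
a=cv2.resize(p[170:360,270:570],None,fx=2.6,fy=2.6)
cv2.imwrite("pics/c8.png",a[:,:,::-1])
H=hsv(p);h,s,v=[H[:,:,i].astype(int) for i in range(3)]
for c,st,m in blobs(((h<6)|(h>174))&(s>180)&(v>60),300): print(c,st)
E
```

```text
[502.79715302 255.        ] [ 454  231   87   49 2529]
```

View pics/c8.png

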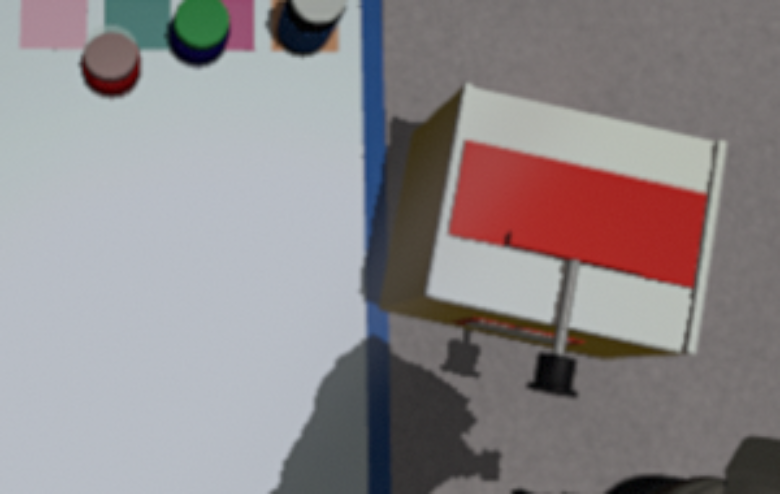

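The gate covers the slot again: the red plate's centroid is (502.8,255.0), against (502.9,254.9) at the start. The knob is home and the jars and can are unmoved.

```bash
python3 -c "
from workcell import *
print(job_done())"
```

```text
the job is handed in; nothing more can be done
None
```

All six scalpels (four from the holder, two from the bench) are in the sharps bin with the gate pushed home; the marker, jars, test-strip can and pink look-alikes were left alone, and the job was handed in at about 58 s.

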